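# Seat the cam disc in its nest and pin it

### The arm

A 6-joint arm with a two-finger parallel gripper is mounted at the origin on the work surface. World frame = base frame: x ahead of the robot, y to its left, z up, the work surface at z = 0. Lengths are in m, angles in rad, forces in N, time in s.
With the tool pointing down it reaches from about 0.275 to 0.85 m from the base axis. Payload 19 kg.
Tool frame: the origin (TCP) lies midway between the tips of the shut fingers; the grasp point (between the pads) lies 19 mm behind it; x points along the fingers, z is the direction in which the jaws open and shut, and the axes are right-handed (so a half turn about x gives the same grasp; the last joint's range is limited). The gripper opens to 85 mm and grips with 20 to 120 N. Pads are 22 mm wide; open, the fingers measure 114 mm over their backs; the gripper's body (76 mm by 85 mm) begins 54 mm behind the grasp point. The pads swing forward as they close: fully open they stand 13 mm farther back than shut.
Start: joints at [-1.252, 0.15, 1.437, -0, 1.554, -0.134], TCP at [0.252, -0.517, 0.231] pointing down, gripper open.
Joint ranges: [-2.8, 2.8], [-0.68, 2.1], [0.12, 2.68], [-1.39, 4.53], [0.16, 2.79], [-2.81, 2.81]. Speed limits (rad/s): [1.89, 1.89, 2.22, 3.01, 3.01, 3.01].

### API

Orientations are given as a unit quaternion [w, x, y, z].
In Python, from bench import r gives the robot as it stands.
- The arm moves only by the shell command python3 -m crank 'ROWS' [OPENING] [FORCE]. ROWS is JSON, one flat list of numbers, 4 for each row, row after row: the shift along the world's x, y, z as a fraction of full scale, then the turn about the world's z as a fraction of full scale. A call has 1 to 8 rows; each row shifts and turns the commanded pose from where the row before left it; what a row does not reach is not made up. Full scale, the value 1, is 25 mm for a shift and 0.12 rad for a turn. A row lasts 1/10 s, in which the tool goes at most 50 mm and 8.59 degrees, less where a joint would pass 70% of its speed; a pose out of reach is approached as far as the arm can. A call with a number of a shift or a turn outside -1 to 1 is refused whole. A call with a gripper value outside its range is refused whole. OPENING is the gripper command: -1 is fully open, 1 is shut, values between are in proportion, set as the call begins (- or left out, the last holds). The fingers move at their own pace and stop on an object; FORCE is the grip in N (left out, the last holds). Time passes only in rows, so rows that do not move let the fingers close. It gives the time, the measured TCP pose, the force and the opening at its end, in the units of the state.
- r.observe(): the state, without advancing time (a new reading comes with each control period).
- r.snapshot(name): name is "scene" or "side" or "wrist"; returns a dict with "color" (400x640x3 uint8, red, green, blue), "mtx" (3x3 intrinsics, pixels), "origin" and "attitude" of the camera in the world; the wrist camera has in their place "hand_eye" (4x4, takes a point from camera to tool coordinates, whose origin is the TCP and whose axes are the tool frame's). Camera axes: x right, y up, looking along -z (the intrinsics and any distortion apply to the point x, -y, -z); pixel columns grow to the right and rows downward; lengths in m; the calibration is good to about 2 mm. A picture is of the moment at which its call begins: read the wrist's pose just before it. There is no depth.
- r.close_job(): hands the job in, once; it reports no verdict.
Trained networks look in a picture, given as the dict that the camera call returned (one of the last four; its "shot" number tells which), for a name from the list of things; names that differ only in an ending like _2 or _b are one class to them, and where a whole thing is asked for, a point or a joint stands for the part that bears it (a point fixed in the world has none). Each returns a list of dicts, best first, with "conf" (0 to 1); they miss things now and then, are a little off and sometimes report something else, mostly with a low value. They report only what shows in the picture. A call takes as long as a camera call.
- r.boxes_of(picture, target): "xyz" ([x, y, z] in m, in world coordinates, good to about 4 mm: the middle of the surface that is visible of it).
- r.regions_of(picture, target): "pixels" (400x640 bool, what is visible of it).
- r.tip_of(picture, target): "xyz" ([x, y, z] in m, in world coordinates, good to about 4 mm: a listed point, or the origin of a listed thing).
The state is a dict: "time": time; "joints": joint angles; "dq": joint speeds; "tau": joint torques, N m; "tcp_pos": TCP position; "tcp_rot": TCP orientation; "force": force on the tool from outside, world axes, zero at the start; "torque": the same for the moment, N m; "width": finger opening in m.
Only numpy, scipy, OpenCV 4.12 (cv2) and the standard library are available. Lean on these libraries where they do the work, as an engineer would, in place of code of your own. Each camera call takes 0.05 s, during which the arm holds its last target.

### The job

Slide the bronze cam disc along the steel nest plate, without lifting it off the plate, until it drops into the round pocket and lies flat and fully home; then take the steel dowel out of the blue clamp block and put it down through the disc until its head rests on the disc's boss. The plate face is ground, so work gently and never force the disc or the dowel, and leave the nylon pads and the control panel's switch alone.

Things in the scene. Friction and masses are not known exactly. Their poses are not given: they have to be found in the camera images.
- fixture: Fixed fixture on the table: dark steel base plate 350 x 150 x 14 mm with a ground steel nest plate 285 x 116 mm, 22 mm thick, clamped on it; the nest plate's top face is 36 mm above the origin. Origin: centre of the base's underside; x runs lengthwise, y across, z up. The disc starts on the nest plate at x = -90 to -60 mm, up to 8 mm beside the lengthwise centre line (y = 0).
- plate_mark (a point): Point fixed to the base, on the centre line at the nest plate's top face, x = 45 mm. The one round pocket (82 mm wide, 4 mm deep, flat floor, square edges; from its middle an 18 mm hole goes 18 mm deeper) has its centre on the centre line but anywhere within 20 mm of this point lengthwise: the nest plate is set lengthwise in its slots. It is locked and does not move in use.
- disc: Loose bronze cam disc, 0.3 to 0.55 kg; origin at the centre of its underside, z up. Round flange 80 mm wide, 8 mm thick, flat below; on it a flat cam lobe 48 mm wide, 5 mm thick, 8 mm off centre; in the centre a round boss 34 mm wide, its top 29 mm above the underside. An 18 mm bore goes right through. Its origin is 36 mm above the fixture's origin on the plate, 32 mm when home in the pocket.
- disc_center (a point): Point on the disc's axis, 14.5 mm above its underside (half its height).
- block: Fixed blue cast clamp block: foot 75 x 120 mm, body 75 x 62 mm with its flat top 56 mm above the table; origin at the centre of the foot's underside. The dowel is parked upright in a bore 18 mm wide, 44 mm deep, at x = -6 mm, y = 0. On the +x side, 40 to 82 mm from the dowel's axis, stands a steel latch hook, 96 mm high.
- dowel: Loose steel dowel, about 0.2 kg; origin at the centre of its lower end, z up. Shank 16 mm wide, 44 mm long, with a tapered nose (12 mm at the tip, full width after 4 mm); above it a ribbed round head 26 mm wide, 36 mm high. Parked, the head's underside rests on the block's top. In place, it rests on the disc's boss and the nose stands 15 mm below the disc's underside.
- dowel_head (a point): Centre of the dowel's head, 18 mm above the head's underside and 62 mm above the dowel's lower end.
- pad0: White nylon slider pad, loose, 60 x 28 x 12 mm, on the table; origin at the centre of its underside.
- pad1: The other white nylon slider pad, the same.
- rocker (a joint): The black rocker switch on the front of the cream control panel (a box 80 x 150 mm, 133 mm high, fixed on the table): 0 as found, 0.4 when its other half is pressed in.

How it is judged:
By the outcome, as a careful person would: the job done as asked, in the order asked, and still so for the second after the job is handed in, with the robot touching nothing.
It also fails if it takes over 67 s, if anything falls off the work surface, if the arm or the gripper's body presses on something with over 40 N, if the wrist force passes 120 N, or if a joint passes its speed limit or range.

## Working session

There is one attempt and no reset: what is moved stays moved. The work goes in short steps, Python scripts to look and compute and a shell command to move; the robot and the scene stay as the last step left them, time stands still between calls to the robot, and variables do not carry over. Pictures are saved under pics/ and viewed, and the job is handed in when it is done.

```bash
ls; mkdir -p pics; cat > h.py <<'E'
import numpy as np, cv2
from bench import r
def snap(n,f):
    s=r.snapshot(n); cv2.imwrite('pics/'+f,s['color'][:,:,::-1]); return s
def q2R(q):
    from scipy.spatial.transform import Rotation as R
    return R.from_quat([q[1],q[2],q[3],q[0]]).as_matrix()
E
python3 - <<'E'
from h import *
o=r.observe(); print(o)
for n in ["scene","side"]:
    s=snap(n,n+'1.png')
    print(n,s['origin'],s['attitude'],s['mtx'])
    for t in ["fixture","plate_mark","disc","disc_center","block","dowel","dowel_head","pad0","rocker"]:
        print(t,[(np.round(d['xyz'],4).tolist(),round(d['conf'],2)) for d in r.tip_of(s,t)][:3])
E
```

```text
pics
{'time': 0.0, 'joints': array([-1.25200832e+00,  1.50955031e-01,  1.43800391e+00, -3.06874325e-06,
        1.55376686e+00, -1.33948405e-01]), 'dq': array([ 0.00031536, -0.00177815, -0.00188233,  0.00133171, -0.00119146,
        0.00136838]), 'tau': array([-7.90650738e-04, -7.13056254e+01, -5.70868921e+01, -1.47291566e-04,
        9.16969293e-03, -3.26097029e-05]), 'tcp_pos': array([ 0.25145664, -0.51684758,  0.23070659]), 'tcp_rot': array([ 0.59915491,  0.37527906,  0.59977273, -0.37476886]), 'force': array([-0.72541745, -0.0906927 , -0.11486845]), 'torque': array([-0.02984547,  0.02135813, -0.04213436]), 'width': 0.08547650703744476}
scene [ 1.14671509 -0.18068952  0.93398916] [0.78473532 0.22700452 0.15704932 0.55497291] [[394.44182233   0.         316.06930184]
 [  0.         394.44182233 201.69787924]
 [  0.           0.           1.        ]]
fixture [([0.5458, -0.02, 0.0036], 0.57), ([0.5024, 0.3688, 0.0015], 0.57)]
plate_mark [([0.5365, 0.0278, 0.0319], 0.86)]
disc [([0.5525, -0.0792, 0.0392], 0.72)]
disc_center [([0.5554, -0.0766, 0.0494], 0.82)]
block [([0.4989, 0.3718, -0.0005], 0.63)]
dowel [([0.4893, 0.365, 0.0126], 0.43)]
dowel_head [([0.494, 0.3664, 0.0797], 0.58)]
pad0 [([0.7688, -0.0987, 0.0027], 0.51), ([0.7624, 0.0774, 0.001], 0.5)]Traceback (most recent call last):
  File "<stdin>", line 7, in <module>
ValueError: it knows: block, disc, disc_center, dowel, dowel_head, fixture, pad, plate_mark
```

View pics/scene1.png

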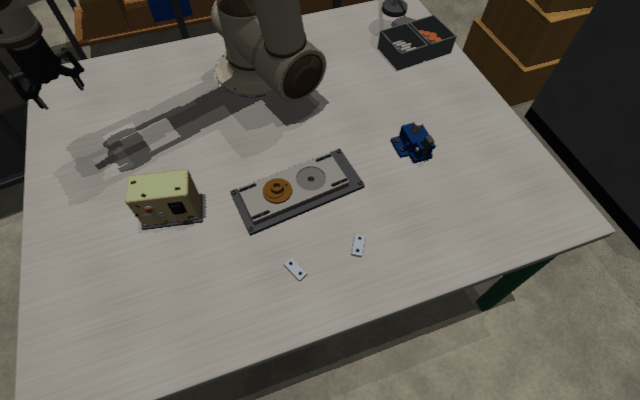

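```bash
python3 - <<'E'
from h import *
for n in ["side"]:
    s=snap(n,n+'1.png')
    print(n,s['origin'],s['attitude'])
    for t in ["fixture","plate_mark","disc","disc_center","block","dowel","dowel_head","pad"]:
        print(t,[(np.round(d['xyz'],4).tolist(),round(d['conf'],2)) for d in r.tip_of(s,t)][:3])
E
```

```text
side [0.08395654 1.09631076 0.74526402] [-0.19405078 -0.11631875  0.49491053  0.83897426]
fixture [([0.5383, -0.0193, -0.0054], 0.88)]
plate_mark [([0.5379, 0.0299, 0.0341], 0.75)]
disc [([0.5535, -0.0721, 0.0345], 0.8)]
disc_center [([0.5537, -0.0762, 0.0489], 0.84), ([0.5419, -0.0212, -0.004], 0.2)]
block [([0.5008, 0.3695, -0.0008], 0.72), ([0.5519, -0.0751, 0.0497], 0.52)]
dowel []
dowel_head [([0.4893, 0.3641, 0.0693], 0.69)]
pad [([0.7703, -0.0968, -0.007], 0.67), ([0.7608, 0.0795, -0.0037], 0.58)]
```

```bash
python3 - <<'E'
from h import *
o=r.observe(); print(q2R(o['tcp_rot']).round(3))
print(r.snapshot('wrist')['hand_eye'].round(3))
E
python3 -m crank '[0,0.2,1,0, 0,0.5,1,0, 0.3,1,1,0, 0.6,1,1,0, 0.6,1,0.5,0, 0.6,1,0,0, 0.6,1,0,0, 0.6,1,0,0]'
python3 -m crank '[0.6,1,0,0, 0.6,1,0,0, 0.6,1,0,0, 0.6,1,0,0, 0.6,1,0,0, 0.6,1,0,0, 0.6,1,0,0, 0.6,1,0,0]'
```

```text
[[-0.     0.899  0.437]
 [ 0.     0.437 -0.899]
 [-1.    -0.    -0.   ]]
[[ 0.001  0.316 -0.949 -0.142]
 [ 0.     0.949  0.316  0.081]
 [ 1.    -0.     0.001 -0.   ]
 [ 0.     0.     0.     1.   ]]
time: 1.75
tcp_pos: [0.3345, -0.3484, 0.344]
tcp_rot: [0.6, 0.375, 0.599, -0.375]
force: [1.2, 0.7, 0.3]
width: 0.0856
time: 2.55
tcp_pos: [0.4544, -0.1484, 0.3439]
tcp_rot: [0.6, 0.375, 0.599, -0.375]
force: [1.3, -1.1, 0.3]
width: 0.0855
```

View pics/side1.png

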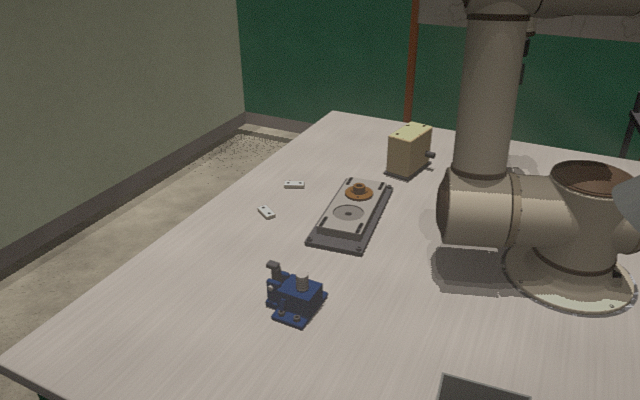

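```bash

python3 -m crank '[0.5,1,0,0, 0.5,1,0,0, 0.5,1,0,0, 0.4,1,0,0, 0.2,0.4,0,0,0,0,0,0]'
python3 - <<'E'
from h import *
o=r.observe(); print(o['tcp_pos'],o['tcp_rot'])
s=snap('wrist','w1.png')
print(s['mtx'],s.keys())
for t in ["fixture","plate_mark","disc","disc_center"]:
    print(t,[(np.round(d['xyz'],4).tolist(),round(d['conf'],2)) for d in r.tip_of(s,t)][:3])
E
```

```text
time: 3.15
tcp_pos: [0.5068, -0.0387, 0.3436]
tcp_rot: [0.6, 0.374, 0.6, -0.374]
force: [-0.9, -0.5, -0.7]
width: 0.0852
[ 0.50682709 -0.03868878  0.34363228] [ 0.59969262  0.37448292  0.59993    -0.37445333]
[[293.31494012   0.         321.50975004]
 [  0.         293.31494012 197.9501583 ]
 [  0.           0.           1.        ]] dict_keys(['color', 'mtx', 'hand_eye', 'shot'])
fixture [([0.5421, -0.0181, -0.0005], 0.79), ([0.5477, -0.0773, 0.0346], 0.42)]
plate_mark [([0.5393, 0.0263, 0.034], 0.91)]
disc [([0.5515, -0.0766, 0.0336], 0.63)]
disc_center [([0.5523, -0.0806, 0.0506], 0.62), ([0.4924, 0.3646, 0.0737], 0.23)]
```

View pics/w1.png

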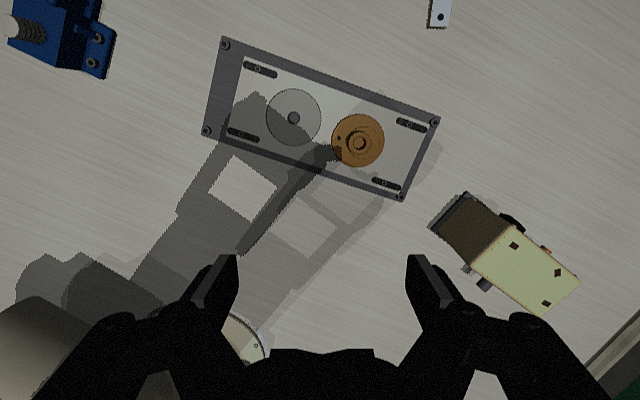

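```bash
cat >> h.py <<'E'
def proj(s,o,P):
    H=s['hand_eye'];R=q2R(o['tcp_rot'])
    P=np.atleast_2d(P); T=(P-o['tcp_pos'])@R; C=(T-H[:3,3])@H[:3,:3]
    u=C@np.diag([1,-1,-1]); u=u@s['mtx'].T; return u[:,:2]/u[:,2:]
def rect(s,o,z,cx,cy,w,h,k):  # k px/mm ; rows: -x world up; cols: +y right? col=y, row=x
    src=[];dst=[]
    for a,b in ((-w,-h),(w,-h),(w,h),(-w,h)):
        dst.append([(a+w)*k*1000,(b+h)*k*1000]); src.append(proj(s,o,[cx+b,cy+a,z])[0])
    M=cv2.getPerspectiveTransform(np.float32(src),np.float32(dst))
    return cv2.warpPerspective(s['color'],M,(int(2*w*k*1000),int(2*h*k*1000)),flags=cv2.INTER_CUBIC)
E
cat > m.py <<'E'
from h import *
import sys
o=r.observe(); s=snap('wrist',sys.argv[1]+'.png')
cx,cy=0.545,-0.02; k=2;w,h=.19,.12
def circ(z,nm,yr,rr):
    im=rect(s,o,z,cx,cy,w,h,k); cv2.imwrite('pics/'+sys.argv[1]+nm+'.png',im[:,:,::-1])
    g=cv2.GaussianBlur(cv2.cvtColor(im,cv2.COLOR_RGB2GRAY),(5,5),1)
    c=cv2.HoughCircles(g,cv2.HOUGH_GRADIENT_ALT,1,10,param1=60,param2=0.6,minRadius=rr[0]*k,maxRadius=rr[1]*k)
    if c is None: print(nm,None);return
    for a in c[0][:6]: print(nm,(cx-h+a[1]/k/1000).round(4),(cy-w+a[0]/k/1000).round(4),'r mm',a[2]/k)
circ(.036,'pocket',None,(36,45)); circ(.044,'flange',None,(36,45)); circ(.065,'boss',None,(13,20))
H=r.regions_of(s,'disc')
m=H[0]['pixels'].astype(np.uint8);print(H[0]['conf'],m.sum())
for a,b in cv2.findContours(m,0,1)[0:1] and []: pass
E
python3 m.py w2
```

```text
pocket 0.5395 0.025 r mm 40.774506
pocket 0.5525 -0.08 r mm 38.261784
pocket 0.5525 -0.08 r mm 42.517136
flange 0.5415 0.024 r mm 40.37689
flange 0.5525 -0.077 r mm 39.217636
boss 0.552 -0.075 r mm 16.533682
0.81 2253
```

```bash
ls pics
```

```text
scene1.png
side1.png
w1.png
w2.png
w2boss.png
w2flange.png
w2pocket.png
```

View pics/w2pocket.png

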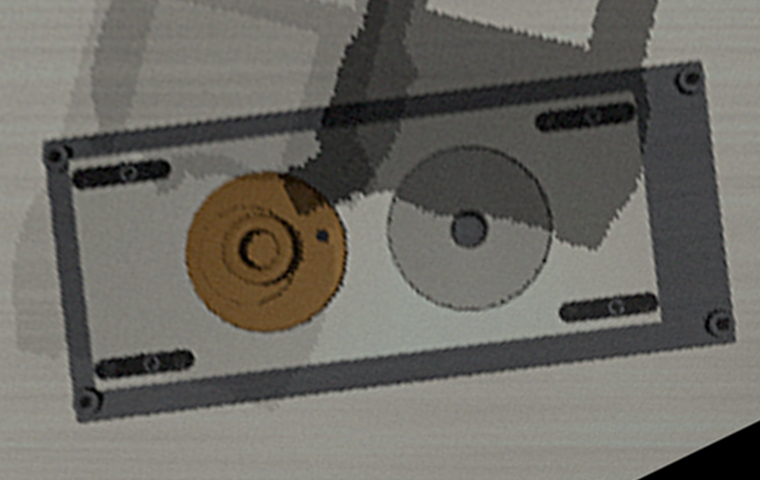

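```bash

python3 -m crank '[0.5,-0.4,-1,-0.7, 0.5,-0.4,-1,-0.7, 0.5,-0.4,-1,-0.7, 0.31,-0.3,-1,-0.7, 0,0,-1,0, 0,0,-1,0, 0,0,-1,0, 0,0,-1,0]' -0.27 25
python3 -m crank '[0,0,-1,0, 0,0,-0.5,0, 0,0,0,0]'
python3 - <<'E'
from h import *
o=r.observe(); print(o['tcp_pos'],o['force'],o['width']); print(q2R(o['tcp_rot']).round(3))
s=snap('wrist','w3.png')
s=snap('side','s3.png')
cv2.imwrite('pics/s3c.png',cv2.resize(s['color'][120:260,280:480,::-1],None,fx=4,fy=4,interpolation=2))
E
```

```text
time: 4.3
tcp_pos: [0.5516, -0.0775, 0.1428]
tcp_rot: [0.528, 0.47, 0.528, -0.47]
force: [0.4, -0.0, -0.1]
width: 0.054
time: 4.6
tcp_pos: [0.551, -0.0772, 0.105]
tcp_rot: [0.527, 0.47, 0.529, -0.47]
force: [-0.6, 0.1, 0.2]
width: 0.0544
[ 0.5510426  -0.07716237  0.10495874] [-0.6359005   0.10733966  0.19720157] 0.054441243384225416
[[-0.002  0.993  0.116]
 [ 0.001  0.116 -0.993]
 [-1.    -0.002 -0.001]]
```

View pics/w3.png

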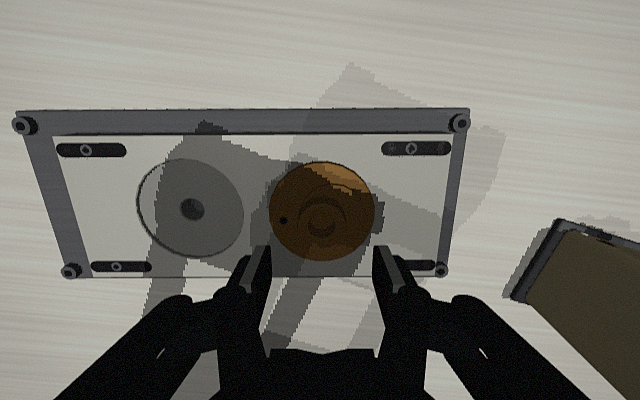

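View pics/s3c.png

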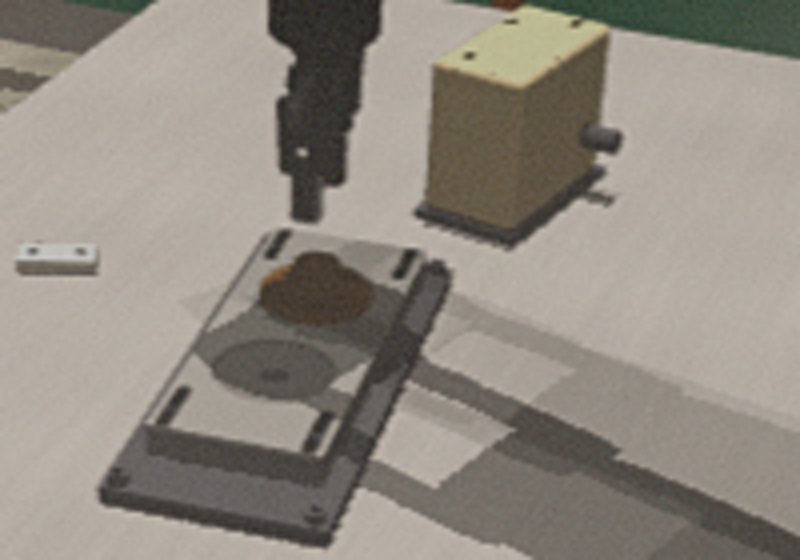

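```bash
python3 m.py w4
```

```text
pocket 0.5385 0.0235 r mm 40.138958
pocket 0.549 -0.077 r mm 41.031754
flange 0.5405 0.0175 r mm 40.34095
flange 0.5525 -0.0745 r mm 39.400574
flange 0.528 0.014 r mm 41.256607
boss 0.4705 0.1375 r mm 17.4215
boss 0.6215 -0.1435 r mm 15.482494
0.56 8230
```

View pics/w4flange.png

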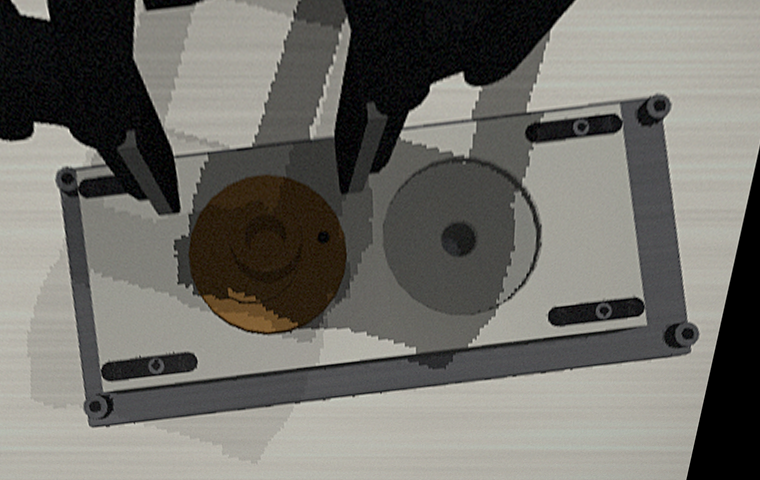

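```bash

python3 -m crank '[0.05,0.06,-0.7,0, 0,0,-0.7,0, 0,0,-0.4,0, 0,0,-0.16,0, 0,0,0,0]'
python3 -m crank '[0,0,0,0, 0,0,0,0, 0,0,0,0, 0,0,0,0]' 0.3 20
python3 - <<'E'
from h import *
o=r.observe(); print(o['tcp_pos'],o['force'],o['width'])
s=snap('wrist','w5.png')
s=snap('side','s5.png')
cv2.imwrite('pics/s5c.png',cv2.resize(s['color'][150:250,290:430,::-1],None,fx=5,fy=5,interpolation=2))
E
```

```text
time: 5.3
tcp_pos: [0.5531, -0.0756, 0.0575]
tcp_rot: [0.528, 0.47, 0.528, -0.47]
force: [-0.2, -0.4, 0.1]
width: 0.0544
time: 5.7
tcp_pos: [0.5535, -0.0758, 0.0584]
tcp_rot: [0.529, 0.47, 0.528, -0.47]
force: [-0.1, -0.6, 5.5]
width: 0.0325
[ 0.5535295  -0.07578951  0.05836266] [-0.12212136 -0.64588506  5.53672075] 0.03253561799337674
```

View pics/w5.png

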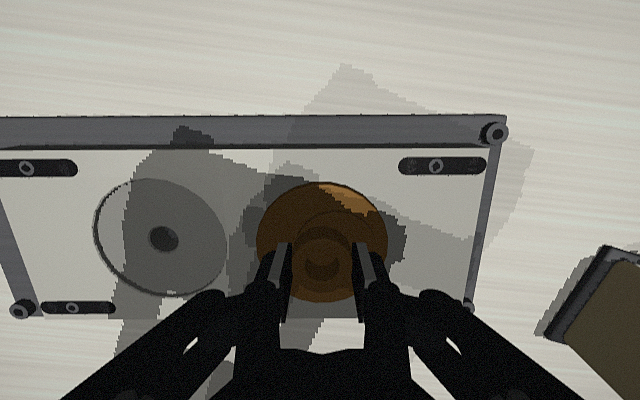

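View pics/s5c.png

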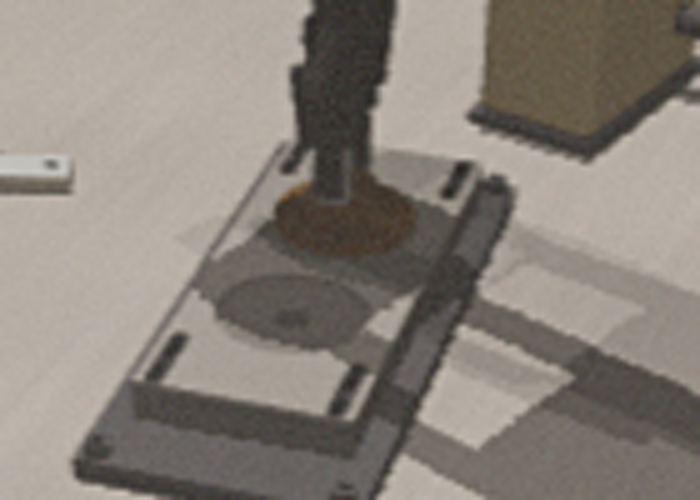

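```bash

python3 -m crank '[0,0,0.02,0, -0.013,0.1,0,0, -0.03,0.22,0,0, -0.03,0.25,0,0, -0.03,0.25,0,0, -0.03,0.25,0,0, -0.03,0.25,0,0, -0.03,0.25,0,0]'
python3 -m crank '[-0.03,0.25,0,0, -0.03,0.25,0,0, -0.03,0.25,0,0, -0.03,0.25,0,0, -0.03,0.25,0,0, -0.03,0.22,0,0, -0.02,0.15,0,0, 0,0,0,0]'
cat > m2.py <<'E'
from h import *
import sys
n=sys.argv[1]
o=r.observe(); print(o['time'],o['tcp_pos'],o['force'],o['width'])
s=snap('wrist',n+'.png')
im=rect(s,o,.036,.545,.02,.10,.075,4); cv2.imwrite('pics/'+n+'r.png',im[:,:,::-1])
s=snap('side',n+'s.png')
cv2.imwrite('pics/'+n+'sc.png',cv2.resize(s['color'][150:250,290:430,::-1],None,fx=5,fy=5,interpolation=2))
E
python3 m2.py w6
```

```text
time: 6.6
tcp_pos: [0.5486, -0.0364, 0.0584]
tcp_rot: [0.529, 0.47, 0.528, -0.47]
force: [1.3, -5.4, 4.0]
width: 0.0323
time: 7.4
tcp_pos: [0.5435, 0.0045, 0.0583]
tcp_rot: [0.529, 0.47, 0.528, -0.47]
force: [0.5, -0.9, 6.7]
width: 0.032
7.4 [0.54346064 0.00448813 0.05828241] [ 0.49242882 -0.89392415  6.67090226] 0.031988713604567745
```

View pics/w6r.png

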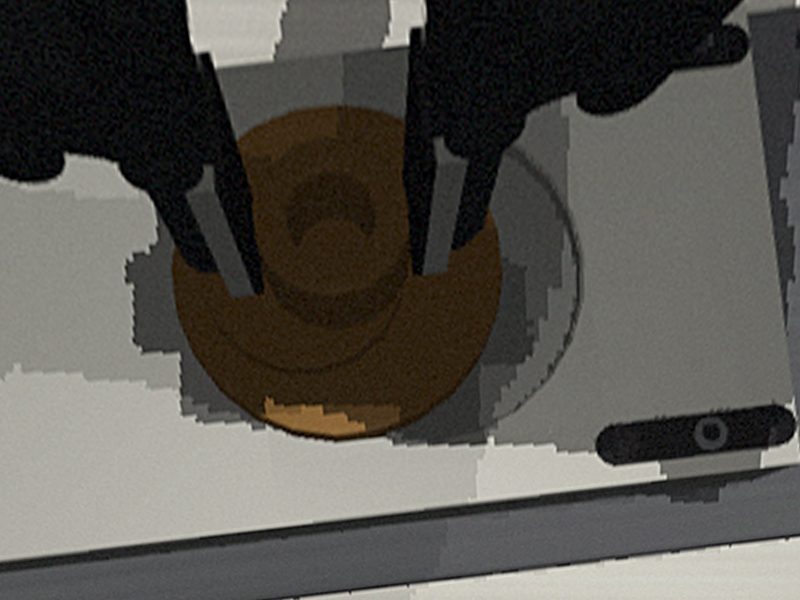

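View pics/w6sc.png

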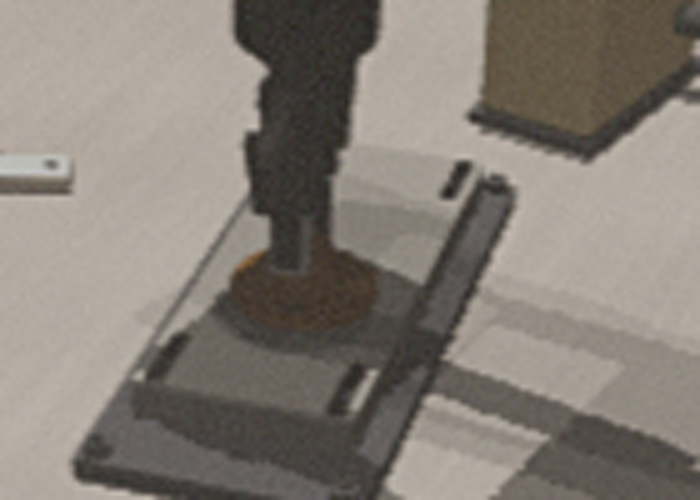

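```bash
cat > fit.py <<'E'
from h import *
from scipy.optimize import least_squares
import sys
# orange mask flange fit from a fresh wrist picture; flange top z
z=float(sys.argv[1]) if len(sys.argv)>1 else .044
o=r.observe(); s=r.snapshot('wrist'); cx,cy,w,h,k=.545,.02,.10,.075,4
im=rect(s,o,z,cx,cy,w,h,k)
f=im.astype(float)+1; m=((f[...,0]/f[...,2]>1.9)&(f[...,0]>20)).astype(np.uint8)
m=cv2.morphologyEx(m,cv2.MORPH_OPEN,np.ones((5,5)))
c=max(cv2.findContours(m,0,1)[0],key=cv2.contourArea); hl=cv2.convexHull(c)
p=c[:,0,:].astype(float)
# robust circle fit with fixed r=40mm
x0=p.mean(0)
q=least_squares(lambda a:np.hypot(*(p-a).T)-40*k,x0+[0,20],loss='cauchy',f_scale=1.5).x
print('flange',cx-h+q[1]/k/1000,cy-w+q[0]/k/1000, 'inliers',(abs(np.hypot(*(p-q).T)-40*k)<2).sum(),len(p))
v=im[:,:,::-1].copy(); cv2.circle(v,tuple(int(t) for t in q),40*k,(0,255,0),1); cv2.imwrite('pics/fit_%d.png'%int(o['time']*100),v); print('fit_%d.png'%int(o['time']*100),o['tcp_pos'])
E
python3 fit.py; ls pics | grep fit
```

```text
flange 0.5418429423766821 0.005536156883640148 inliers 337 1382
fit_750.png [0.54348853 0.0044335  0.05828553]
fit_750.png
```

View pics/fit_750.png

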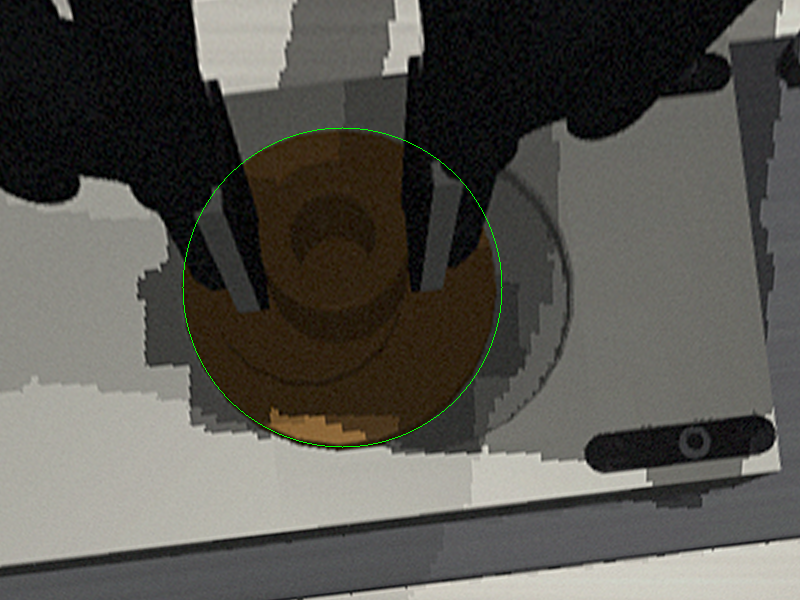

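```bash

python3 -m crank '[0,0,0,0, 0,0,0,0, -0.006,0.06,0,0, -0.008,0.06,0,0, -0.008,0.06,0,0, -0.008,0.06,0,0, -0.008,0.06,0,0, -0.008,0.06,0,0]' 0.15
python3 -m crank '[-0.008,0.06,0,0, -0.008,0.06,0,0, -0.008,0.06,0,0, 0,0,0,0]'
python3 fit.py; python3 m2.py w8
```

```text
time: 8.35
tcp_pos: [0.5419, 0.0134, 0.0576]
tcp_rot: [0.528, 0.47, 0.528, -0.47]
force: [-0.2, -3.2, -1.2]
width: 0.0366
time: 8.75
tcp_pos: [0.5414, 0.018, 0.0577]
tcp_rot: [0.528, 0.47, 0.528, -0.47]
force: [0.6, -0.7, -0.5]
width: 0.0364
flange 0.5428668147280091 0.013414981897393347 inliers 375 1283
fit_875.png [0.54141151 0.01795583 0.05774532]
8.8 [0.54144561 0.01790813 0.05779086] [ 0.17155836 -0.65316656 -0.21266745] 0.03619374000779941
```

View pics/w8r.png

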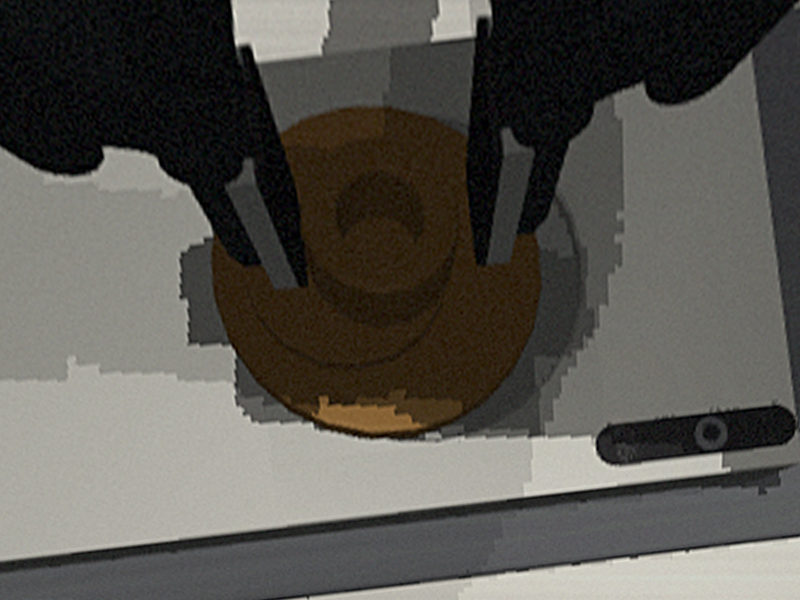

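View pics/w8sc.png

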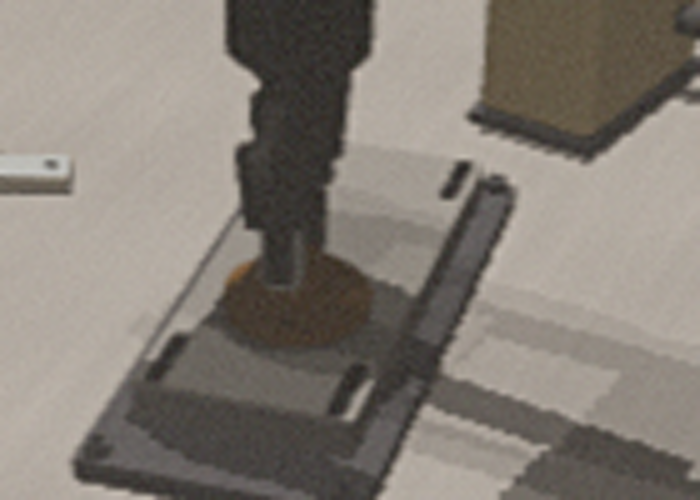

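```bash
cat > ov.py <<'E'
from h import *
import sys
n=sys.argv[1]; PX,PY,DX,DY=[float(a) for a in sys.argv[2:6]]; dz=float(sys.argv[6]) if len(sys.argv)>6 else 0
o=r.observe(); s=r.snapshot('wrist'); t=np.linspace(0,2*np.pi,400)
im=cv2.resize(s['color'][:,:,::-1],None,fx=4,fy=4,interpolation=cv2.INTER_CUBIC)
im=np.clip((im/255.)**0.55*255,0,255).astype(np.uint8)
def ring(x,y,z,R,c):
    P=np.c_[x+R*np.cos(t),y+R*np.sin(t),0*t+z]; p=(proj(s,o,P)+.5)*4-.5
    cv2.polylines(im,[np.int32(p*8)],True,c,1,cv2.LINE_AA,3)
    return p
p=ring(PX,PY,.036,.041,(255,0,0)); ring(DX,DY,.044-dz,.04,(0,255,0)); ring(DX,DY,.065-dz,.017,(0,255,255))
c=p.mean(0).astype(int); x0=max(c[0]-400,0);y0=max(c[1]-330,0)
cv2.imwrite('pics/'+n+'.png',im[y0:y0+600,x0:x0+800]); print(o['time'],o['tcp_pos'],o['width'])
E
python3 ov.py ov1 .5388 .0238 .5415 .0141
```

```text
8.9 [0.54149469 0.01780356 0.05782448] 0.036449272884314717
```

View pics/ov1.png

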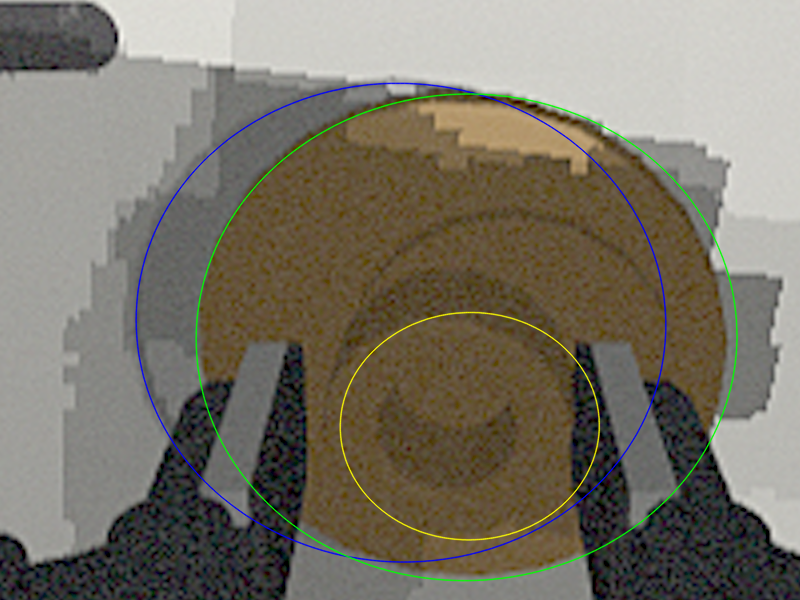

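```bash

python3 -m crank '[-0.012,0.05,0,0, -0.012,0.05,0,0, -0.012,0.05,0,0, -0.012,0.05,0,0, -0.012,0.04,0,0, -0.012,0.04,0,0, -0.012,0.03,0,0, 0,0,0,0]'
python3 ov.py ov2 .5388 .0238 .5388 .0238 .004
```

```text
time: 9.75
tcp_pos: [0.5393, 0.0256, 0.0578]
tcp_rot: [0.528, 0.47, 0.528, -0.47]
force: [0.0, -1.6, -0.6]
width: 0.0362
9.75 [0.5393313  0.02555591 0.05778737] 0.03621268618562214
```

View pics/ov2.png

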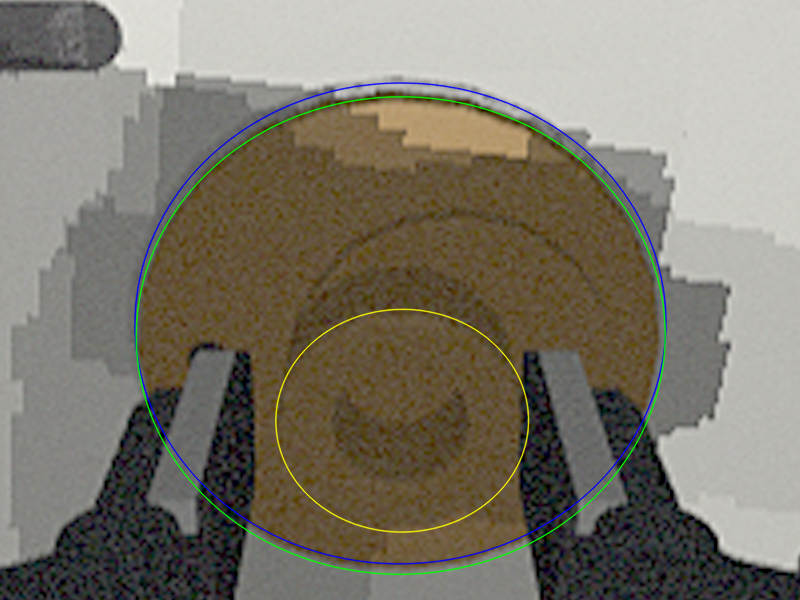

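```bash

python3 -m crank '[0,0,0,0, 0,0,0,0, 0,0,0.6,0, 0,0,1,0, -0.5,-0.5,1,0, -1,-1,1,0, -1,-1,1,0, 0,0,0,0]' -0.27
python3 ov.py ov3 .5388 .0238 .5388 .0238 .004; python3 m2.py w9
```

```text
time: 10.6
tcp_pos: [0.4762, -0.0391, 0.1761]
tcp_rot: [0.529, 0.471, 0.526, -0.47]
force: [1.5, -0.2, -0.5]
width: 0.0544
10.6 [ 0.47616102 -0.03905999  0.17614079] 0.05439866864921376
10.65 [ 0.47681162 -0.03804632  0.17448776] [-0.35996262  0.19926617 -0.19888115] 0.05391025853488228
```

View pics/ov3.png

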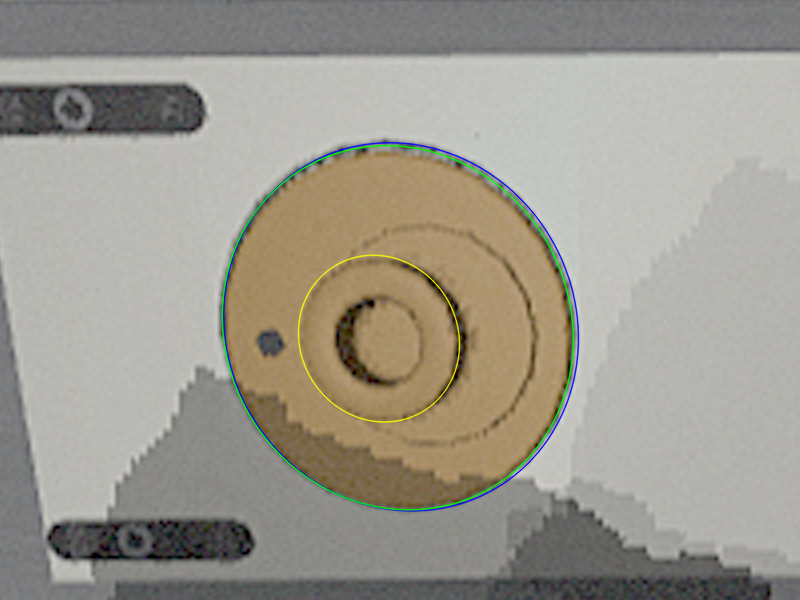

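View pics/w9sc.png

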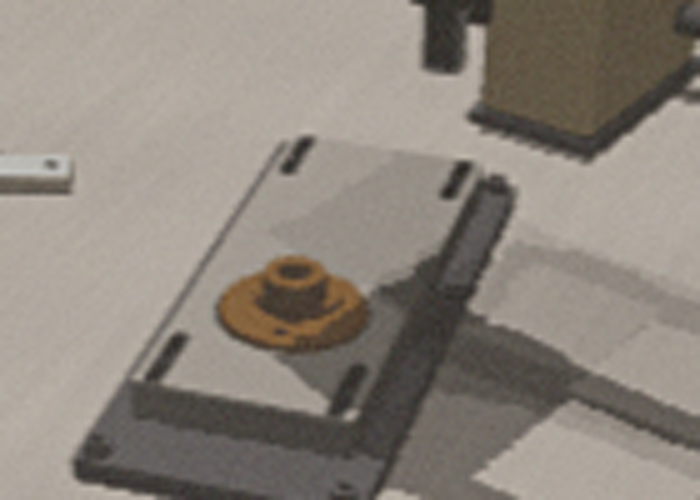

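```bash

python3 -m crank '[0.1,0.76,-0.7,0, 0.1,0.76,-0.7,0, 0.1,0.76,-0.7,0, 0,0,-0.7,0,0,0,0,0,0,0,0,0]'
python3 ov.py ov4 .5388 .0238 .5388 .0238 .004; python3 - <<'E'
from h import *
o=r.observe(); s=snap('wrist','w10.png')
np.savez('w10.npz',c=s['color'],m=s['mtx'],H=s['hand_eye'],p=o['tcp_pos'],q=o['tcp_rot'])
E
```

```text
time: 11.35
tcp_pos: [0.4843, 0.0204, 0.1024]
tcp_rot: [0.528, 0.47, 0.529, -0.47]
force: [-0.4, 0.4, -0.4]
width: 0.054
11.35 [0.48434746 0.02037972 0.10237248] 0.053977890674005276
```

View pics/ov4.png

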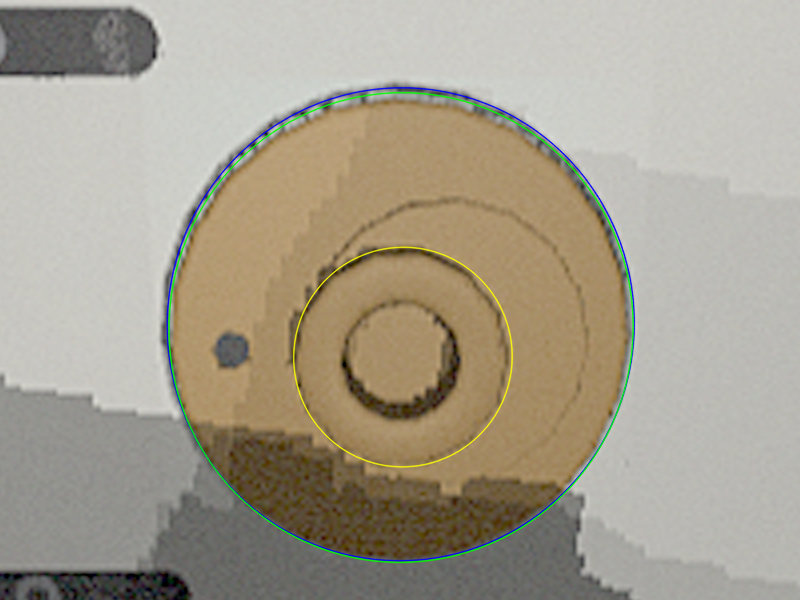

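View pics/w10.png

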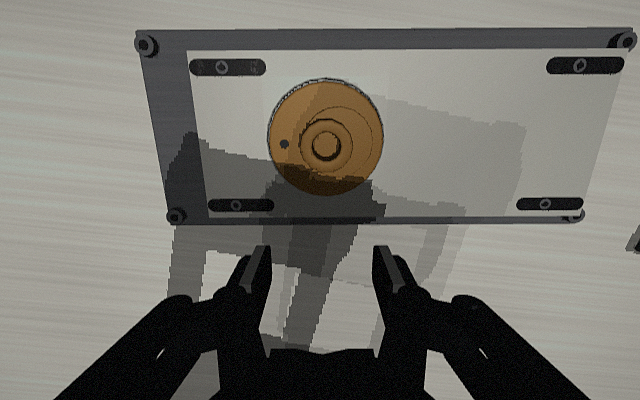

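```bash
cat > pose.py <<'E'
from h import *
from scipy.optimize import least_squares
from scipy.spatial.transform import Rotation as Ro
import sys
d=np.load(sys.argv[1]); s=dict(mtx=d['m'],hand_eye=d['H']); o=dict(tcp_pos=d['p'],tcp_rot=d['q'])
c=d['c'].astype(float); sat=cv2.GaussianBlur((c[...,0]-c[...,2])/(c.sum(2)+10)*300,(0,0),0.8)
g=cv2.GaussianBlur(c.mean(2),(0,0),.8)
t=np.linspace(0,2*np.pi,240,endpoint=False)
def ring(q,R,h):
    M=Ro.from_rotvec([q[3],q[4],0]).as_matrix()
    return np.c_[R*np.cos(t),R*np.sin(t),0*t+h]@M.T+q[:3]
def edges(q,R,h,img,span,pos):
    out=[];rs=np.linspace(-span,span,41)
    P=[proj(s,o,ring(q,R+a,h)) for a in rs]
    V=np.array([cv2.remap(img.astype(np.float32),p[:,0].astype(np.float32),p[:,1].astype(np.float32),1)[:,0] for p in P])
    G=np.gradient(V,axis=0); G=-G if pos else np.abs(G)
    i=G.argmax(0); ok=(G.max(0)>np.percentile(G.max(0),25))&(i>2)&(i<38)
    return np.array([P[i[k]][k] for k in range(len(t))]),ok
q=np.array([.5388,.0238,.032,0,0])
for it in range(6):
    sp=.004 if it<2 else .002
    E1,k1=edges(q,.04,.008,sat,sp,True)
    E2,k2=edges(q,.017,.029,g,sp*.7,False)
    E3,k3=edges(q,.009,.029,g,sp*.7,True) if False else (None,None)
    def f(a): return np.r_[(proj(s,o,ring(a,.04,.008))-E1)[k1].ravel(),(proj(s,o,ring(a,.017,.029))-E2)[k2].ravel()]
    sol=least_squares(f,q,loss='soft_l1',f_scale=.5); q=sol.x
    cov=np.sqrt(np.diag(np.linalg.inv(sol.jac.T@sol.jac)))
    print((q*[1000]*1 if 0 else np.r_[q[:3]*1000,np.degrees(q[3:])]).round(2),np.sqrt(np.mean(sol.fun**2)).round(2),k1.sum(),k2.sum())
E
python3 pose.py w10.npz
```

```text
[ 5.3818e+02  2.3850e+01  2.8550e+01 -1.4000e-01  1.8000e-01] 0.9 180 176
[ 5.3809e+02  2.3910e+01  2.8450e+01 -3.1000e-01  3.5000e-01] 0.77 180 170
[ 5.3802e+02  2.3950e+01  2.8220e+01 -2.7000e-01  5.4000e-01] 0.46 180 166
[ 5.3802e+02  2.3950e+01  2.8190e+01 -3.2000e-01  6.6000e-01] 0.44 180 163
[ 5.3802e+02  2.3960e+01  2.8230e+01 -3.8000e-01  7.3000e-01] 0.45 180 169
[ 5.3803e+02  2.3960e+01  2.8230e+01 -4.5000e-01  7.7000e-01] 0.44 180 161
```

```bash

python3 -m crank '[0,0,1,0, 0,0.4,1,0, 0,1,1,0, 0,1,1,0, 0,1,1,0, 0,1,0.8,0, 0,1,0,0, 0,1,0,0]' -1
python3 -m crank '[0,1,0,0, 0,1,0,0, 0,1,0,0, 0,1,0,0, 0,0.6,0,0, 0,0,0,0]'
python3 - <<'E'
from h import *
o=r.observe(); print(o['tcp_pos'])
s=snap('wrist','w11.png')
for t in ["block","dowel","dowel_head"]:
    print(t,[(np.round(d['xyz'],4).tolist(),round(d['conf'],2)) for d in r.tip_of(s,t)][:3])
im=rect(s,o,.092,.5,.37,.10,.075,4); cv2.imwrite('pics/w11r.png',im[:,:,::-1])
im=rect(s,o,.056,.5,.37,.10,.075,4); cv2.imwrite('pics/w11b.png',im[:,:,::-1])
E
```

```text
time: 12.25
tcp_pos: [0.4847, 0.1809, 0.2494]
tcp_rot: [0.529, 0.471, 0.528, -0.469]
force: [0.6, -0.0, 0.3]
width: 0.0853
time: 12.85
tcp_pos: [0.4843, 0.2961, 0.2481]
tcp_rot: [0.529, 0.47, 0.529, -0.469]
force: [0.0, 0.2, 0.9]
width: 0.0855
[0.48432007 0.29612136 0.24805668]
block [([0.4959, 0.3724, -0.0049], 0.74)]
dowel [([0.4958, 0.3719, 0.0082], 0.82)]
dowel_head [([0.4921, 0.3673, 0.0767], 0.6)]
```

View pics/w11.png

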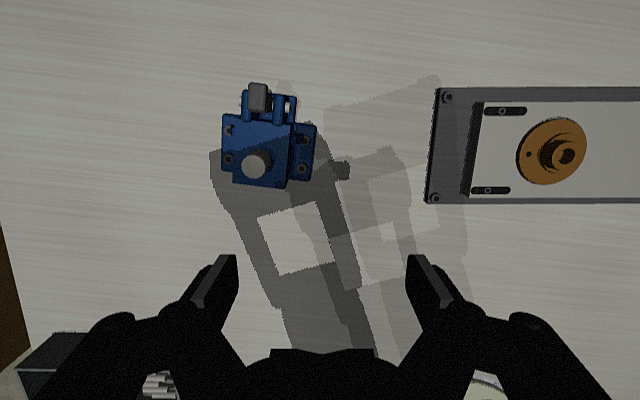

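View pics/w11r.png

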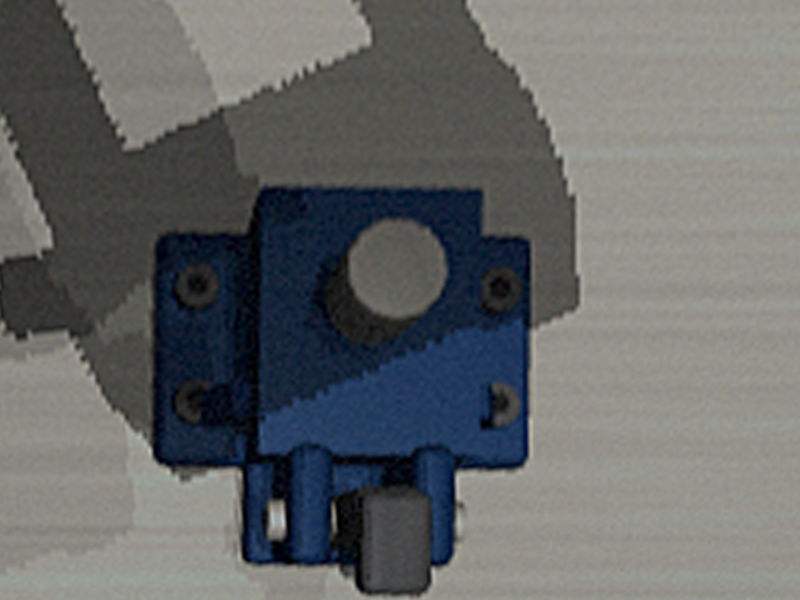

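```bash

python3 -m crank '[0.11,0.9,-0.6,0, 0.11,0.9,-1,0, 0.11,0.8,-1,0, 0,0.32,-1,0, 0,0,-1,0, 0,0,-0.5,0, 0,0,0,0]' -0.27
python3 - <<'E'
from h import *
o=r.observe(); print(o['tcp_pos'])
s=snap('wrist','w12.png')
im=rect(s,o,.092,.5,.37,.10,.075,4); cv2.imwrite('pics/w12r.png',im[:,:,::-1])
E
```

```text
time: 13.75
tcp_pos: [0.4923, 0.367, 0.119]
tcp_rot: [0.528, 0.469, 0.528, -0.471]
force: [-0.3, -0.2, 0.9]
width: 0.0541
[0.49226944 0.36696534 0.11900805]
```

View pics/w12.png

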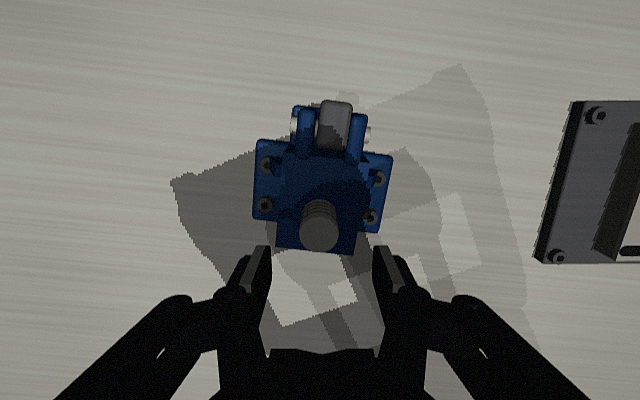

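View pics/w12r.png

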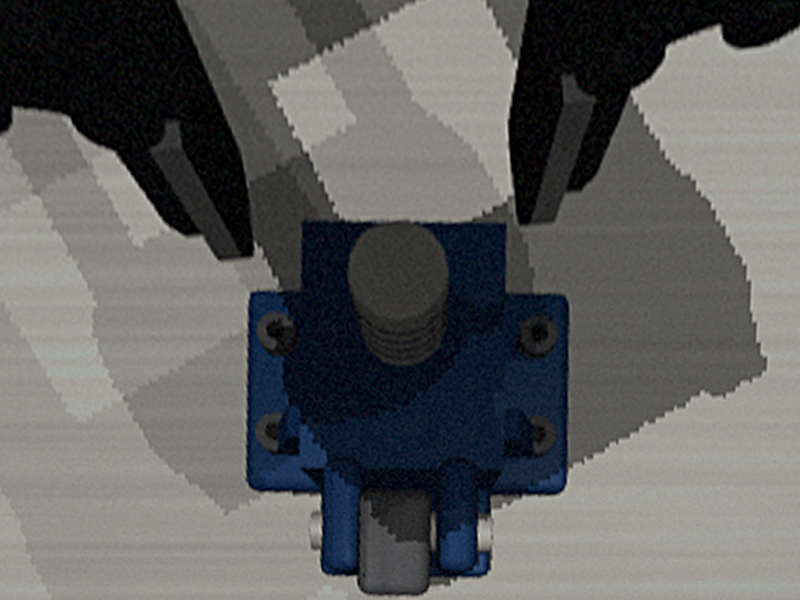

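```bash

python3 -m crank '[0.01,0.05,-0.6,0, 0,0,-0.7,0, 0,0,-0.6,0, 0,0,-0.3,0, 0,0,0,0]'
python3 -m crank '[0,0,0,0, 0,0,0,0, 0,0,0,0, 0,0,0,0, 0,0,0,0]' 0.6 40
python3 - <<'E'
from h import *
o=r.observe(); print(o['tcp_pos'],o['force'],o['torque'],o['width'])
s=snap('wrist','w13.png')
s=snap('side','s13.png')
cv2.imwrite('pics/s13c.png',cv2.resize(s['color'][220:340,230:380,::-1],None,fx=4,fy=4,interpolation=2))
E
```

```text
time: 14.3
tcp_pos: [0.4926, 0.369, 0.0644]
tcp_rot: [0.528, 0.47, 0.528, -0.47]
force: [0.2, 0.2, -0.1]
width: 0.0542
time: 14.8
tcp_pos: [0.4933, 0.3695, 0.0662]
tcp_rot: [0.528, 0.471, 0.528, -0.469]
force: [-0.9, -0.7, 6.1]
width: 0.0249
[0.49327056 0.36945958 0.06623275] [-0.93291253 -0.726284    6.14245041] [-0.0557291   0.0892377   0.04480676] 0.024873610752785654
```

View pics/w13.png

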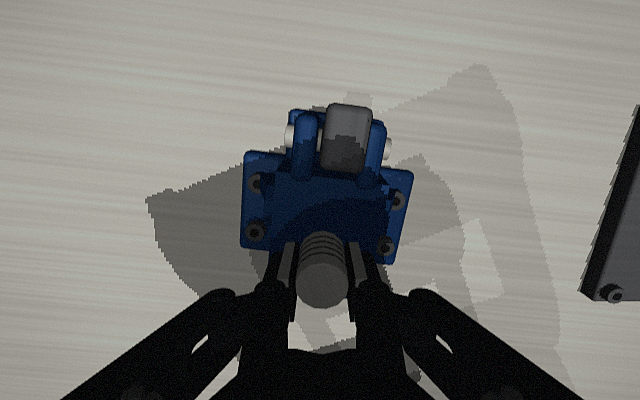

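View pics/s13c.png

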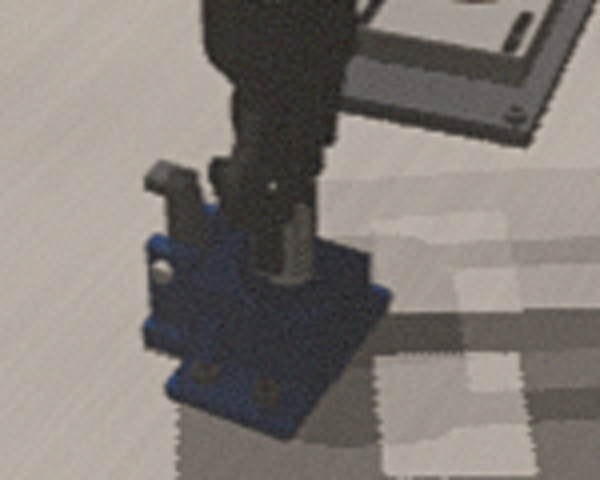

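```bash

python3 -m crank '[0,0,0.15,0, 0,0,0.3,0, 0,0,0.5,0, 0,0,0.6,0, 0,0,0.6,0, 0,0,0.6,0, 0,0,0.6,0, 0,0,0,0]' 0.6 50
python3 - <<'E'
from h import *
o=r.observe(); print(o['tcp_pos'],o['force'],o['torque'],o['width'])
s=snap('wrist','w14.png')
s=snap('side','s14.png')
cv2.imwrite('pics/s14c.png',cv2.resize(s['color'][180:340,230:380,::-1],None,fx=3.5,fy=3.5,interpolation=2))
E
```

```text
time: 15.7
tcp_pos: [0.4936, 0.3697, 0.1518]
tcp_rot: [0.529, 0.471, 0.528, -0.469]
force: [0.8, -0.0, -2.1]
width: 0.0244
[0.49360374 0.3697116  0.15182597] [ 0.81008339 -0.01615884 -2.0508488 ] [ 0.0871971   0.05554882 -0.04838397] 0.024427452608853015
```

View pics/w14.png

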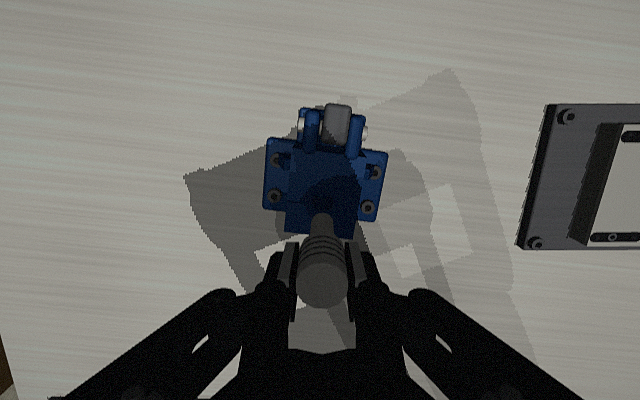

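View pics/s14c.png

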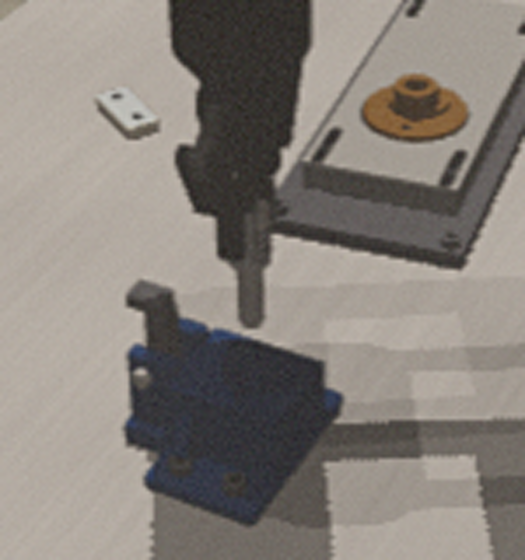

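```bash

python3 -m crank '[0.13,-0.4,0,0, 0.13,-0.8,0,0, 0.13,-1,0,0, 0.13,-1,0,0, 0.13,-1,0,0, 0.13,-1,0,0, 0.13,-1,0,0, 0.13,-1,0,0]'
python3 -m crank '[0.13,-1,0,0, 0.13,-1,0,0, 0.13,-1,0,0, 0.13,-1,0,0, 0.12,-1,0,0, 0.1,-1,0,0, 0,-0.6,0,0, 0,0,0,0]'
python3 -m crank '[0,0,-0.3,0, 0,0,-0.4,0, 0,0,0,0, 0,0,0,0]'
python3 - <<'E'
from h import *
o=r.observe(); print(o['tcp_pos'],o['force'],o['torque'],o['width'])
s=snap('wrist','w15.png')
cv2.imwrite('pics/w15c.png',cv2.resize((((s['color'][120:320,200:440,::-1]/255.)**.55)*255).astype(np.uint8),None,fx=3,fy=3,interpolation=2))
s=snap('side','s15.png')
cv2.imwrite('pics/s15c.png',cv2.resize(s['color'][150:250,290:430,::-1],None,fx=5,fy=5,interpolation=2))
s=snap('scene','c15.png')
cv2.imwrite('pics/c15c.png',cv2.resize(s['color'][120:240,230:370,::-1],None,fx=5,fy=5,interpolation=2))
E
```

```text
time: 16.6
tcp_pos: [0.5186, 0.1875, 0.1482]
tcp_rot: [0.528, 0.47, 0.529, -0.47]
force: [0.2, -0.4, -2.2]
width: 0.0246
time: 17.4
tcp_pos: [0.537, 0.0224, 0.1485]
tcp_rot: [0.528, 0.47, 0.528, -0.471]
force: [0.1, 0.4, -2.1]
width: 0.0242
time: 17.8
tcp_pos: [0.5371, 0.0248, 0.131]
tcp_rot: [0.528, 0.47, 0.529, -0.47]
force: [0.5, 0.2, -2.0]
width: 0.0248
[0.53706679 0.02483451 0.13101584] [ 0.53454872  0.23691258 -1.95768645] [-0.01451377 -0.03603643 -0.00198101] 0.024816482218170833
```

View pics/w15c.png

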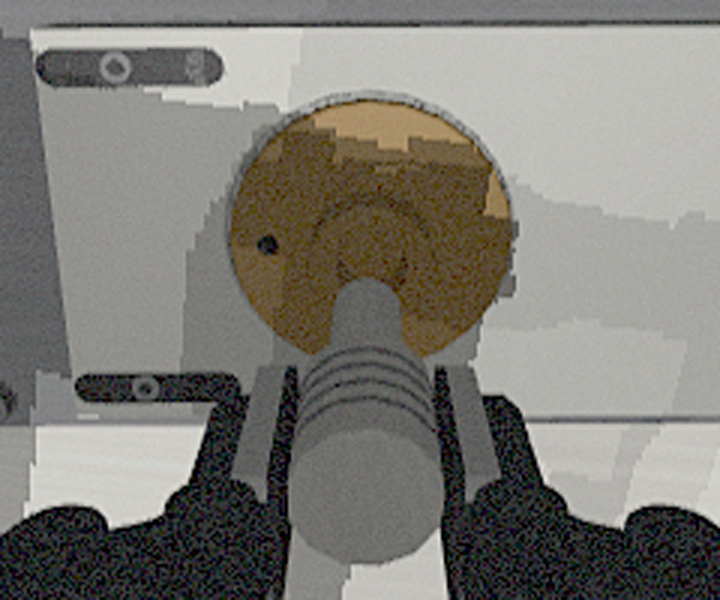

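View pics/s15c.png

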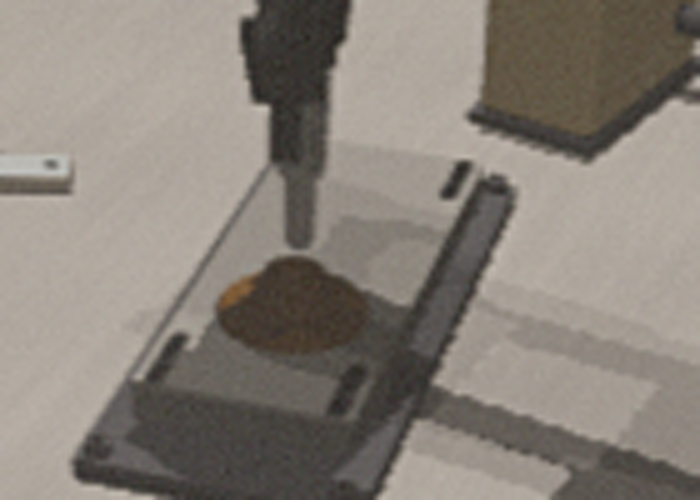

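View pics/c15c.png

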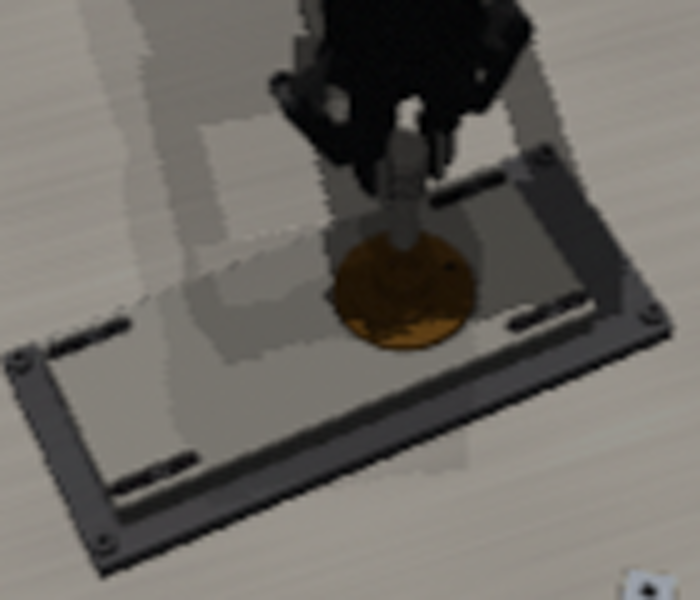

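```bash
cat > ov5.py <<'E'
from h import *
import sys
o=r.observe(); s=r.snapshot('wrist'); t=np.linspace(0,2*np.pi,200)
S=5;im=cv2.resize(s['color'][:,:,::-1],None,fx=S,fy=S,interpolation=cv2.INTER_CUBIC)
im=((im/255.)**0.5*255).astype(np.uint8)
def ring(x,y,z,R,c):
    p=(proj(s,o,np.c_[x+R*np.cos(t),y+R*np.sin(t),0*t+z])+.5)*S-.5
    cv2.polylines(im,[np.int32(p*8)],True,c,1,cv2.LINE_AA,3)
x,y,z=o['tcp_pos']
ring(x,y,z+.0258,.013,(0,0,255)); ring(x,y,z-.0102,.008,(0,255,255)); ring(x,y,z-.0502,.008,(255,0,255)); ring(x,y,z-.0542,.006,(0,0,255))
ring(.5381,.0239,.061,.017,(0,255,0)); ring(.5381,.0239,.061,.009,(0,255,0)); ring(.5381,.0239,.04,.04,(0,255,0))
c=[320,215]
cv2.imwrite('pics/'+sys.argv[1],im[c[1]*S-360:c[1]*S+240 if 0 else c[1]*S+300,c[0]*S-350:c[0]*S+350][:600] if 0 else im[c[1]*S-300:c[1]*S+300,c[0]*S-350:c[0]*S+350]); print(o['tcp_pos'])
E
python3 ov5.py ov5.png
```

```text
[0.53745427 0.02451888 0.13172609]
```

View pics/ov5.png

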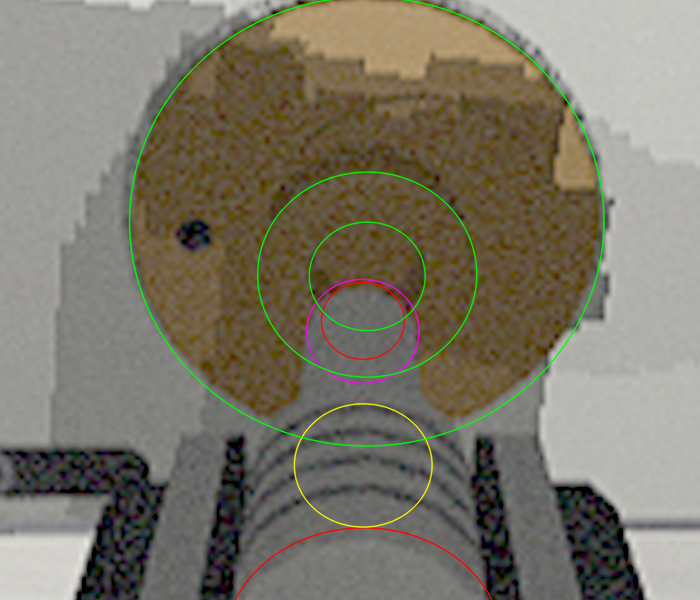

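```bash

python3 -m crank '[0.03,-0.025,-0.2,0, 0,0,-0.25,0, 0,0,-0.2,0, 0,0,-0.15,0, 0,0,0,0]'
python3 ov5.py ov6.png
```

```text
time: 18.5
tcp_pos: [0.538, 0.0236, 0.1109]
tcp_rot: [0.528, 0.47, 0.529, -0.47]
force: [1.6, 0.6, -2.7]
width: 0.0248
[0.53799805 0.02359839 0.11085781]
```

View pics/ov6.png

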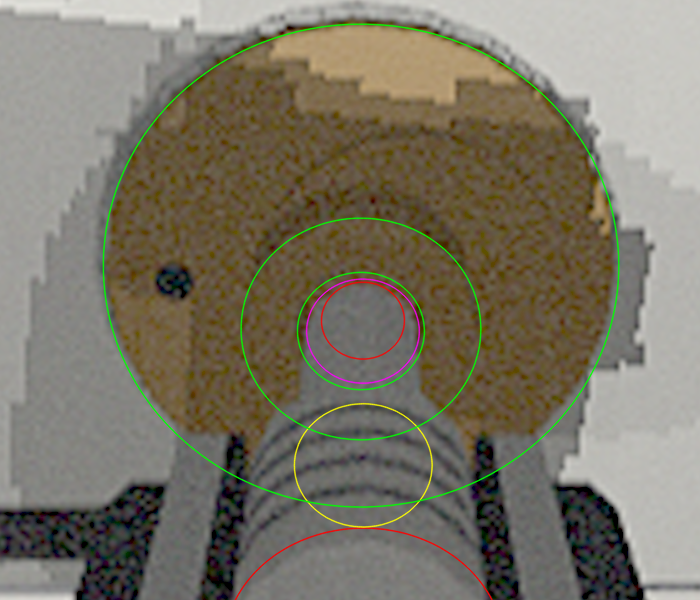

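```bash

python3 -m crank '[0,0,-0.1,0, 0,0,-0.1,0, 0,0,0,0]'
python3 -m crank '[0,0,-0.1,0, 0,0,-0.1,0, 0,0,0,0]'
```

```text
time: 18.85
tcp_pos: [0.5381, 0.0236, 0.1063]
tcp_rot: [0.528, 0.47, 0.528, -0.47]
force: [2.3, 0.5, -2.9]
width: 0.0242
time: 19.15
tcp_pos: [0.5381, 0.0236, 0.1012]
tcp_rot: [0.528, 0.47, 0.528, -0.47]
force: [1.7, -0.9, -3.5]
width: 0.0245
```

```bash

python3 -m crank '[0.015,0,-0.12,0, 0,0,-0.12,0, 0,0,-0.1,0, 0,0,0,0]'
python3 -m crank '[0,0,-0.12,0, 0,0,-0.12,0, 0,0,-0.1,0, 0,0,0,0]'
```

```text
time: 19.55
tcp_pos: [0.5383, 0.0236, 0.0925]
tcp_rot: [0.528, 0.47, 0.529, -0.47]
force: [1.2, 0.4, -3.6]
width: 0.0243
time: 19.95
tcp_pos: [0.5383, 0.0236, 0.0841]
tcp_rot: [0.528, 0.47, 0.529, -0.47]
force: [0.5, 0.3, -2.1]
width: 0.0246
```

```bash

python3 -m crank '[0,0,-0.12,0, 0,0,-0.12,0, 0,0,-0.12,0, 0,0,0,0]'
python3 -m crank '[0,0,-0.05,0, 0,0,-0.04,0, 0,0,0,0]'
```

```text
time: 20.35
tcp_pos: [0.5385, 0.0237, 0.0751]
tcp_rot: [0.528, 0.47, 0.528, -0.47]
force: [3.7, 1.5, -4.7]
width: 0.0247
time: 20.65
tcp_pos: [0.5386, 0.0236, 0.0733]
tcp_rot: [0.528, 0.47, 0.528, -0.47]
force: [3.1, 3.0, 0.3]
width: 0.0241
```

```bash

python3 -m crank '[0,0,-0.03,0, 0,0,0,0]'
python3 -m crank '[0,0,0,0, 0,0,0,0, 0,0,0,0]' 0.1
python3 m2.py w16;
```

```text
time: 20.85
tcp_pos: [0.5386, 0.0236, 0.0726]
tcp_rot: [0.528, 0.47, 0.528, -0.47]
force: [3.6, 3.1, 0.9]
width: 0.0243
time: 21.15
tcp_pos: [0.5382, 0.0235, 0.0724]
tcp_rot: [0.528, 0.47, 0.528, -0.47]
force: [0.6, -0.5, -0.2]
width: 0.0384
21.15 [0.53820173 0.02347704 0.07236644] [ 0.60571263 -0.45791628 -0.15354726] 0.038393252897635184
```

View pics/w16sc.png

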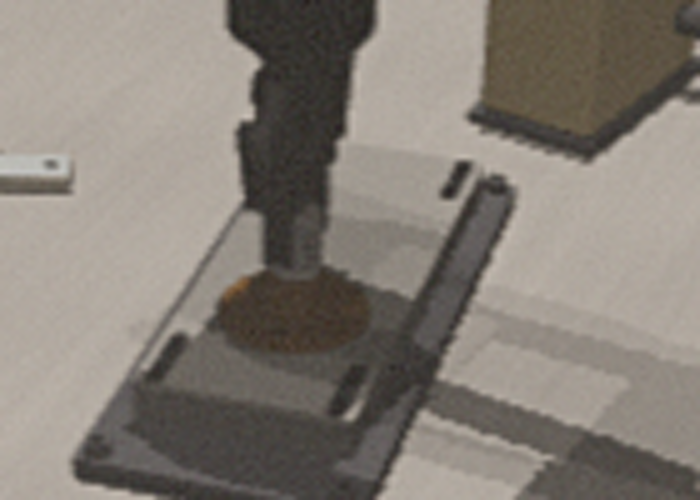

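View pics/w16.png

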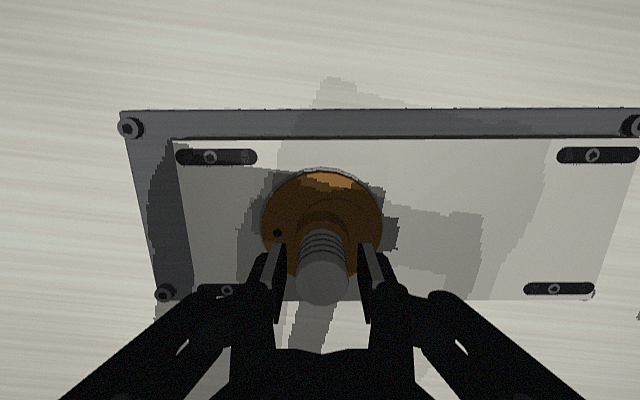

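Released; retreat straight up, then inspect.

```bash

python3 -m crank '[0,0,0.3,0, 0,0,0.8,0, 0,0,1,0, -0.5,0,1,0, -1,0,0.3,0, -1,0,0,0, 0,0,0,0, 0,0,0,0]' -0.27
python3 - <<'E'
from h import *
o=r.observe(); print(o['tcp_pos'],o['force'])
s=snap('wrist','w17.png'); t=np.linspace(0,2*np.pi,200); S=5
np.savez('w17.npz',c=s['color'],m=s['mtx'],H=s['hand_eye'],p=o['tcp_pos'],q=o['tcp_rot'])
im=cv2.resize(s['color'][:,:,::-1],None,fx=S,fy=S,interpolation=cv2.INTER_CUBIC)
def ring(x,y,z,R,c):
    p=(proj(s,o,np.c_[x+R*np.cos(t),y+R*np.sin(t),0*t+z])+.5)*S-.5
    cv2.polylines(im,[np.int32(p*8)],True,c,1,cv2.LINE_AA,3); return p.mean(0)
x,y=.5381,.0239
c=ring(x,y,.061,.017,(0,255,0)).astype(int); ring(x,y,.04,.04,(0,255,0)); ring(x,y,.061,.013,(255,0,255)); ring(x,y,.097,.013,(0,0,255))
cv2.imwrite('pics/ov7.png',im[max(c[1]-300,0):c[1]+300,max(c[0]-350,0):c[0]+350])
s=snap('side','s17.png')
cv2.imwrite('pics/s17c.png',cv2.resize(s['color'][150:250,290:430,::-1],None,fx=5,fy=5,interpolation=2))
for tt in ["dowel","dowel_head","disc","disc_center"]:
    print(tt,[(np.round(d['xyz'],4).tolist(),round(d['conf'],2)) for d in r.tip_of(s,tt)][:2])
E
```

```text
time: 22.05
tcp_pos: [0.4761, 0.0235, 0.1583]
tcp_rot: [0.529, 0.47, 0.528, -0.47]
force: [0.4, -0.7, -0.1]
width: 0.0539
[0.47611633 0.02352584 0.15830091] [ 0.44736005 -0.66529385 -0.05764364]
dowel []
dowel_head [([0.7686, -0.0984, 0.0006], 0.74), ([0.5356, 0.0208, 0.0773], 0.56)]
disc [([0.5363, 0.0276, 0.0296], 0.82)]
disc_center [([0.5385, 0.0242, 0.0469], 0.6)]
```

View pics/ov7.png

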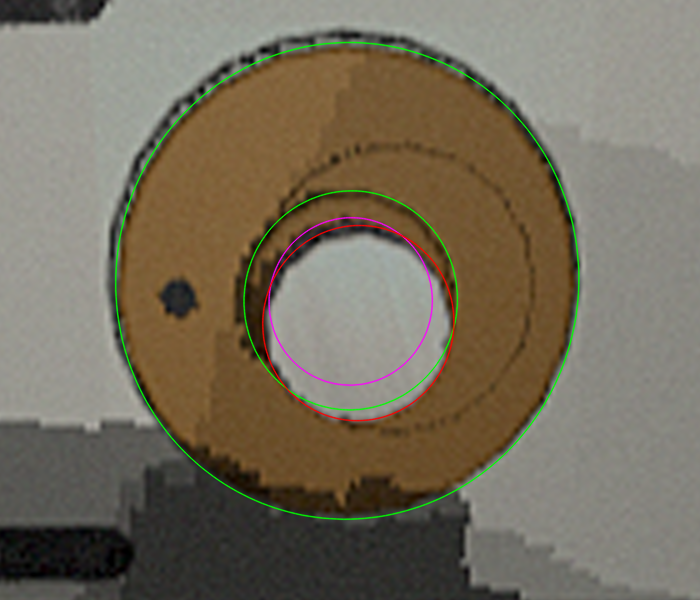

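View pics/s17c.png

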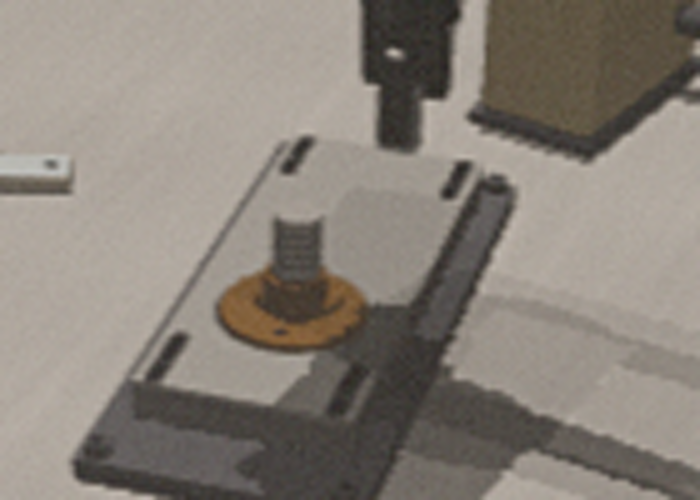

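```bash
sed -i 's/^q=np.array.*/q=np.array(eval(sys.argv[2]) if len(sys.argv)>2 else [.5388,.0238,.032,0,0])/' pose.py
python3 - <<'E'
import cv2,numpy as np
m=np.load('w10.npz')
for f,p,q in (('w2',[.50683,-.03869,.34363],[.59969,.37448,.59993,-.37445]),('w4',[.55104,-.07716,.10496],[.527,.47,.529,-.47])):
    np.savez(f+'.npz',c=cv2.imread('pics/%s.png'%f)[:,:,::-1],m=m['m'],H=m['H'],p=p,q=q)
E
for f in w2 w4; do python3 pose.py $f.npz '[.5523,-.0758,.036,0,0]'|tail -2; done; echo home; for f in w10 w17; do python3 pose.py $f.npz|tail -2; done
```

```text
[551.25 -74.54  29.74   3.13   0.89] 0.25 180 141
[551.23 -74.57  29.51   3.13   0.96] 0.26 180 153
[549.74 -76.22  30.46   0.69  -1.14] 0.45 180 154
[549.69 -76.25  30.38   0.66  -1.22] 0.48 180 163
home
[ 5.3802e+02  2.3960e+01  2.8230e+01 -3.8000e-01  7.3000e-01] 0.45 180 169
[ 5.3803e+02  2.3960e+01  2.8230e+01 -4.5000e-01  7.7000e-01] 0.44 180 161
[537.81  23.84  27.34  -0.97   1.61] 0.38 180 127
[537.8   23.84  27.21  -1.2    1.66] 0.37 180 129
```

```bash

python3 -m crank '[0,1,0,0, 0,1,-0.2,0, -0.3,1,-0.7,0, -0.3,1,-0.7,0, 0,1,-0.7,0, 0,1,-0.7,0, 0,0.4,0,0, 0,0,0,0]'
python3 - <<'E'
from h import *
o=r.observe(); print(o['time'],o['tcp_pos'])
s=snap('wrist','w18.png'); t=np.linspace(0,2*np.pi,400); S=6
np.savez('w18.npz',c=s['color'],m=s['mtx'],H=s['hand_eye'],p=o['tcp_pos'],q=o['tcp_rot'])
c=(proj(s,o,[.538,.024,.045])[0]*S).astype(int)
im=cv2.resize(s['color'][:,:,::-1],None,fx=S,fy=S,interpolation=cv2.INTER_CUBIC)
im=((im/255.)**0.6*255).astype(np.uint8)
x0,y0=min(max(c[0]-400,0),640*S-800),max(c[1]-300,0)
cv2.imwrite('pics/ob0.png',im[y0:y0+600,x0:x0+800])
def ring(x,y,z,R,c):
    p=(proj(s,o,np.c_[x+R*np.cos(t),y+R*np.sin(t),0*t+z])+.5)*S-.5
    cv2.polylines(im,[np.int32(p*8)],True,c,1,cv2.LINE_AA,3)
ring(.5385,.0245,.036,.041,(255,0,0)); ring(.538,.024,.04,.04,(0,255,0))
cv2.imwrite('pics/ob1.png',im[y0:y0+600,x0:x0+800])
E
```

```text
time: 23.15
tcp_pos: [0.461, 0.1844, 0.0825]
tcp_rot: [0.529, 0.469, 0.529, -0.47]
force: [0.4, -1.0, -0.7]
width: 0.0544
23.15 [0.46098377 0.18436865 0.08251514]
```

View pics/ob0.png

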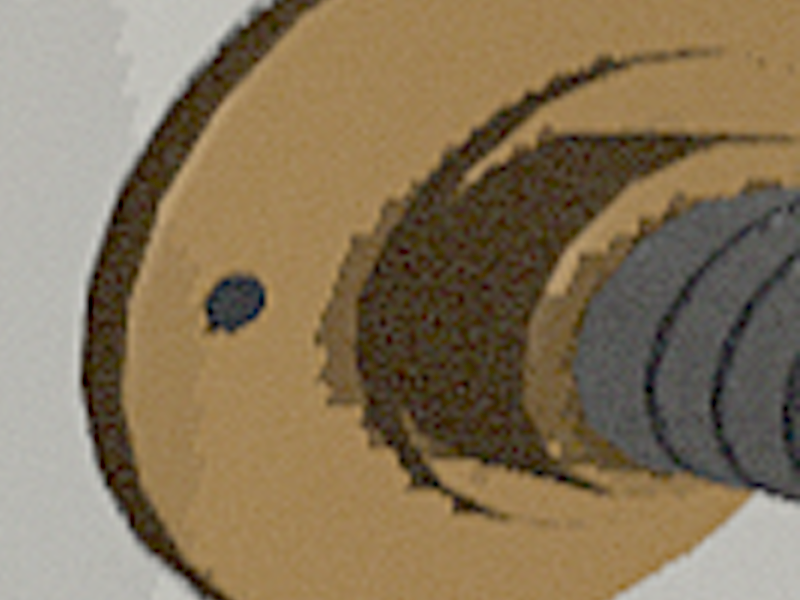

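View pics/ob1.png

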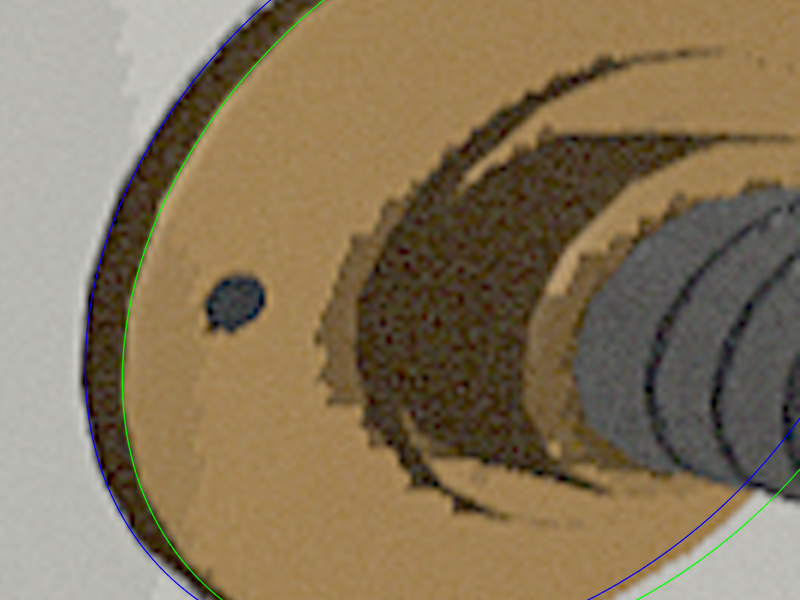

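```bash
cat > ov8.py <<'E'
from h import *
import sys
d=np.load(sys.argv[1]); s=dict(mtx=d['m'],hand_eye=d['H']); o=dict(tcp_pos=d['p'],tcp_rot=d['q']); S=5;t=np.linspace(0,2*np.pi,400)
c=(proj(s,o,[.538,.024,.045])[0]*S).astype(int)
im=cv2.resize(d['c'][:,:,::-1],None,fx=S,fy=S,interpolation=cv2.INTER_CUBIC)
im=((im/255.)**0.6*255).astype(np.uint8)
def ring(x,y,z,R,c):
    p=(proj(s,o,np.c_[x+R*np.cos(t),y+R*np.sin(t),0*t+z])+.5)*S-.5
    cv2.polylines(im,[np.int32(p*8)],True,c,1,cv2.LINE_AA,3)
x,y=map(float,sys.argv[3:5])
ring(.5385,.0242,.036,.041,(255,0,0)); ring(x,y,.04,.04,(0,255,0)); ring(x,y,.061,.017,(0,255,255)); 
x0,y0=max(c[0]-330,0),max(c[1]-300,0)
cv2.imwrite('pics/'+sys.argv[2],im[y0:y0+600,x0:x0+800])
E
python3 ov8.py w18.npz ob2.png .538 .024
```

```text
(no output)
```

View pics/ob2.png

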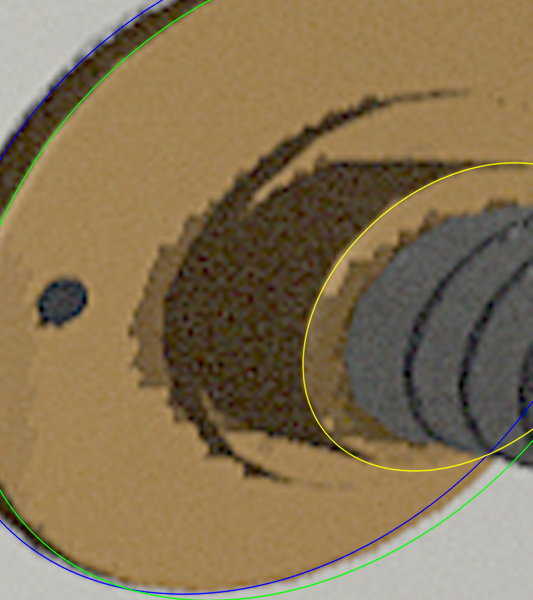

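View pics/w18.png

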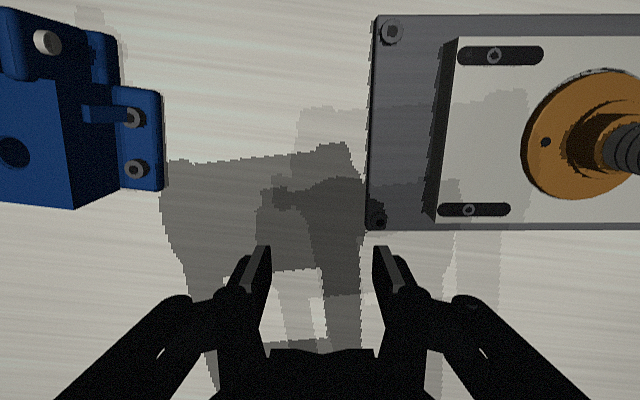

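```bash

python3 -m crank '[0,-0.6,0,0, 0,-0.8,0,0, 0,-0.4,0,0, 0,0,0,0]'
python3 - <<'E'
from h import *
o=r.observe(); print(o['time'],o['tcp_pos'])
s=snap('wrist','w19.png')
np.savez('w19.npz',c=s['color'],m=s['mtx'],H=s['hand_eye'],p=o['tcp_pos'],q=o['tcp_rot'])
E
python3 ov8.py w19.npz ob3.png .538 .024; python3 pose.py w19.npz | tail -2
```

```text
time: 23.6
tcp_pos: [0.4615, 0.1371, 0.0832]
tcp_rot: [0.528, 0.471, 0.528, -0.47]
force: [-0.8, -0.4, -1.0]
width: 0.0543
23.6 [0.46145539 0.13711528 0.08320413]
[5.381e+02 2.381e+01 3.023e+01 1.570e+00 4.700e-01] 0.69 157 149
[5.3813e+02 2.3830e+01 3.0200e+01 1.5400e+00 3.7000e-01] 0.68 161 144
```

View pics/ob3.png

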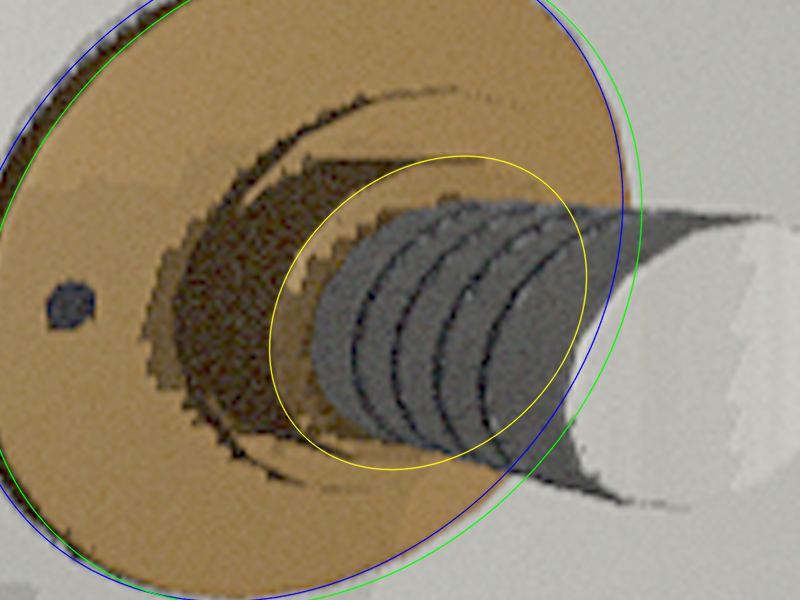

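```bash

python3 -m crank '[0,0,1,0, 0,0,1,0, 0.6,-0.9,0.5,0, 0.8,-0.9,0,0, 0.8,-0.9,0,0, 0.8,-0.9,0,0, 0.06,-0.93,0,0, 0,0,0,0]' 1 20
python3 -m crank '[0,0,0,0, 0,0,-0.4,0, 0,0,-0.4,0, 0,0,-0.3,0, 0,0,-0.2,0, 0,0,0,0]'
```

```text
time: 24.45
tcp_pos: [0.538, 0.0237, 0.1449]
tcp_rot: [0.528, 0.47, 0.528, -0.471]
force: [0.9, -0.2, -0.3]
width: 0.0001
time: 25.05
tcp_pos: [0.5371, 0.0256, 0.1116]
tcp_rot: [0.528, 0.47, 0.529, -0.47]
force: [-0.5, -0.8, -0.0]
width: -0.0004
```

```bash

python3 -m crank '[0.03,-0.06,-0.2,0, 0,0,-0.16,0, 0,0,0,0, 0,0,0,0]'
python3 -m crank '[0,0,-0.08,0, 0,0,0,0]'
python3 -m crank '[0,0,-0.04,0, 0,0,0,0]'

```

```text
time: 25.45
tcp_pos: [0.5382, 0.0238, 0.1035]
tcp_rot: [0.528, 0.47, 0.528, -0.47]
force: [0.5, 0.1, -0.0]
width: 0.0001
time: 25.65
tcp_pos: [0.5382, 0.0238, 0.1014]
tcp_rot: [0.528, 0.47, 0.528, -0.47]
force: [-1.3, 0.4, 0.2]
width: 0.0
time: 25.85
tcp_pos: [0.5382, 0.0239, 0.1004]
tcp_rot: [0.528, 0.47, 0.528, -0.47]
force: [-0.0, -0.7, -0.1]
width: -0.0002
```

```bash

for i in 1 ; do python3 -m crank '[0,0,-0.04,0, 0,0,0,0]'; done
python3 -m crank '[0,0,-0.04,0, 0,0,0,0]'
```

```text
time: 26.05
tcp_pos: [0.5382, 0.0239, 0.0994]
tcp_rot: [0.528, 0.47, 0.528, -0.47]
force: [-0.8, -0.0, -0.0]
width: 0.0003
time: 26.25
tcp_pos: [0.5382, 0.0239, 0.0984]
tcp_rot: [0.528, 0.47, 0.528, -0.47]
force: [-0.4, 1.3, 0.9]
width: 0.0003
```

```bash

python3 -m crank '[0,0,-0.02,0, 0,0,0,0]'
python3 -m crank '[0,0,-0.02,0, 0,0,0,0]'
python3 -m crank '[0,0,-0.02,0, 0,0,0,0]'
```

```text
time: 26.45
tcp_pos: [0.5382, 0.0238, 0.098]
tcp_rot: [0.528, 0.47, 0.528, -0.47]
force: [-0.1, -0.1, -0.0]
width: -0.0
time: 26.65
tcp_pos: [0.5382, 0.0238, 0.0975]
tcp_rot: [0.528, 0.47, 0.528, -0.47]
force: [-0.7, -0.2, 0.0]
width: 0.0001
time: 26.85
tcp_pos: [0.5383, 0.0238, 0.0971]
tcp_rot: [0.528, 0.47, 0.528, -0.47]
force: [0.6, 0.8, 1.6]
width: 0.0001
```

```bash

python3 -m crank '[0,0,0.2,0, 0,0,0.8,0, 0,0,1,0, -0.5,0,1,0, -1,0,0.5,0, -0.5,0,0,0, 0,0,0,0, 0,0,0,0]'
python3 - <<'E'
from h import *
o=r.observe(); print(o['tcp_pos'],o['force'])
s=snap('wrist','w20.png'); cv2.imwrite('pics/w20c.png',cv2.resize(s['color'][20:220,200:460,::-1],None,fx=3,fy=3,interpolation=2))
s=snap('scene','c20.png')
E
```

```text
time: 27.65
tcp_pos: [0.4883, 0.0238, 0.184]
tcp_rot: [0.528, 0.47, 0.528, -0.47]
force: [-0.0, 0.6, -0.0]
width: -0.0
[0.48833304 0.02381552 0.18404157] [-0.01969987  0.64352319 -0.02864033]
```

View pics/w20c.png

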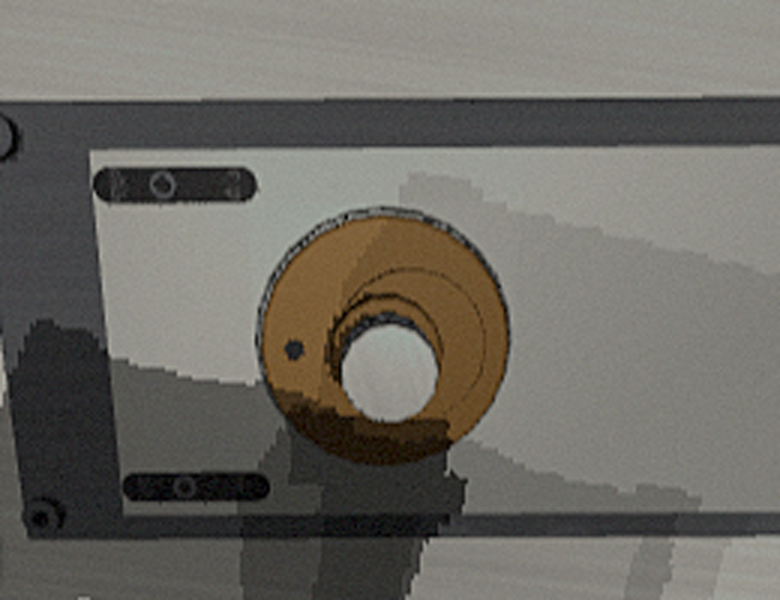

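View pics/c20.png

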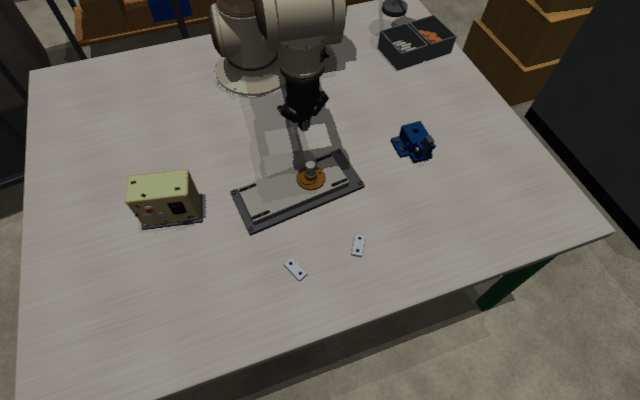

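The wrist picture shows the disc in the pocket, with a thin rim gap at the upper left and the dowel head on the boss. In the scene picture the pads and the panel are as they were, and the robot touches nothing.

```bash
python3 -c "
from bench import r
print(r.close_job())"
```

```text
the job is handed in; nothing more can be done
None
```

The disc is in the pocket with the dowel seated in it, and I handed the job in at about 28 s of the 67 s allowed.

**Disc:** I gripped it lightly by the boss and slid it about 80 mm. I then loosened the fingers and nudged it the last 20 mm until it dropped into the pocket. The highest force I read after a move while sliding was about 7 N.

**Dowel:** I lifted it straight out of the block and lowered it through the disc, where readings stayed below about 6 N. I released it with its head on the boss.

**Last checks:**
- **Height:** touching the dowel head gently with shut fingers made contact at z = 97.1 mm. Fully home is 97 mm, so the disc's height and the dowel's seat agree.
- **Pictures:** the close views show the head sitting on the boss. Only the normal clearance shows around the disc's rim, almost all of it on one side.
- **Surroundings:** the pads and panel look as they did at the start, and the gripper was clear of everything at hand-in.

**What disagreed:**
- **Disc pose from pictures:** the camera fits read the disc's height 2–5 mm low and its tilt as 0.5–2°, in directions that varied between pictures. The same fit gave 1–3° when the disc lay flat on the plate, so I put this down to calibration. I relied on the touch check, so flatness was not measured separately.
- **Side-camera network:** its best guess for the dowel head was one of the nylon pads, which I ignored; its second guess was in the right place.

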